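# Make up the freezing tray and the thawing tray

## Robot

A 6-joint arm with a two-finger parallel gripper is mounted at the origin on a cart in front of the work surface, level with it; the furniture and walls round the work are solid. World frame = base frame: x ahead of the robot, y to its left, z up, the work surface at z = 0. Lengths are in m, angles in rad, forces in N, time in s.
With the tool pointing down it reaches from about 0.3 to 0.875 m from the base axis. Payload 6.4 kg.
Tool frame: the origin (TCP) lies midway between the tips of the shut fingers; the grasp point (between the pads) lies 19 mm behind it; z points along the fingers, y is the line along which they close (so a half turn about z gives the same grasp; the last joint's range is limited). The gripper opens to 85 mm and grips with 20 to 120 N. Pads are 22 mm wide; open, the fingers measure 114 mm over their backs; the gripper's body (76 mm by 85 mm) begins 54 mm behind the grasp point. The pads swing forward as they close: fully open they stand 13 mm farther back than shut.
Start: joints at [0.977, 0.181, 1.607, -0, 1.354, -0.206], TCP at [0.217, 0.532, 0.203] pointing down, gripper open.
Joint ranges: [-2.99, 2.99], [-0.89, 2.07], [0.3, 2.58], [-1.14, 4.28], [0, 2.63], [-3.12, 3.12]. Speed limits (rad/s): [2.57, 2.57, 3.01, 3.14, 3.14, 3.14].

## Interface

Orientations are given as a unit quaternion [x, y, z, w].
In Python, from rig import read_state, cams, order gives the robot as it stands.
- The arm moves only by the tool move_arm, never from a script. Its argument "rows" is a list of rows, each an object with "dp": the shift along the world's x, y, z in units of 0.025 m (1.0 is 0.025 m), a list of three; "angular": the turn, a rotation vector about the world's x, y, z in units of 0.1 rad (1.0 is 0.1 rad), a list of three. In form: [{"dp": [tx, ty, tz], "angular": [ax, ay, az]}, ...]. A call has 1 to 20 rows; each row shifts and turns the commanded pose from where the row before left it; what a row does not reach is not made up. A row lasts 1/8 s, in which the tool goes at most 62.5 mm and 10.7 degrees, less where a joint would pass 70% of its speed; a pose out of reach is approached as far as the arm can. A call with a number of a shift or a turn outside -1 to 1 is refused whole. A call with a gripper value outside its range is refused whole. "hand" is the finger opening in mm, from 0 to 85.4, set as the call begins (left out, the last holds). The fingers move at their own pace and stop on an object; the grip force is fixed at half the most. Time passes only in rows, so rows that do not move let the fingers close. It gives the time, the measured TCP pose, the force, the opening and the grip force at its end, in the units of the state.
- read_state(): the state, without advancing time (a new reading comes with each control period).
- cams.read_camera(name): name is "scene" or "top" or "wrist"; returns a dict with "pixels" (400x640x3 uint8, red, green, blue), "z_map" (400x640 float32, m along the optical axis (not along the pixel's ray), 0 where there is no reading), "camera_matrix" (3x3 intrinsics, pixels), "R" (3x3) and "t" (3): a world point X has camera coordinates R X + t. Camera axes: x right, y down, z forward; pixel columns grow to the right and rows downward; lengths in m; the calibration is good to about 2 mm. A picture is of the moment at which its call begins.
- order.finish_job(): hands the job in; it is judged then, once.
The state is a dict: "time_s": time; "q": joint angles; "qvel": joint speeds; "tau": joint torques, N m; "position": TCP position; "eef_rot": TCP orientation; "wrist_force": force on the tool from outside, world axes, zero at the start; "torque": the same for the moment, N m; "width": finger opening in m; "grasp_force": force on a finger pad.
Only numpy, scipy, OpenCV 4.12 (cv2) and the standard library are available. Lean on these libraries where they do the work, as an engineer would, in place of code of your own. Each camera call takes 0.05 s, during which the arm holds its last target. There are 200 camera calls.

## Task

Make up the two white set-up trays on the bench from the stock on the mat between them. The freezing tray (two round wells) gets the amber medium bottle and the taller of the two goblets, each standing upright in its own well, and the marker lying in the groove; the thawing tray (one rectangular recess) gets the bench timer standing in the recess and the forceps lying in the groove. Everything must sit right down in its pocket and be let go; do not tip the bottle over, and leave the short goblet and the oil vial standing where they are.

Things in the scene. Friction and masses are not known exactly. Their poses are not given: they have to be found in the camera images.
- freezing_tray: White tray, fixed, 160 (x) x 190 (y), deck 16 high, pocket floors at z=4. Origin: centre of underside, x to the back, y left. Has two round wells: bottle 64 wide at x38 y44, goblet 24 wide at x38 y-55. Marker groove 24 (x) x 150 (y) at x-40 y0, with a finger scoop as deep at its middle (x-80, open front, to -4, y+-26). Lay the marker and goblet in before the tall bottle stands beside them. All mm.
- thawing_tray: White tray, fixed, 160 (x) x 190 (y), deck 16 high, pocket floors at z=4. Origin: centre of underside, x to the back, y left. Has one rectangular recess, 54 (x) x 78 (y) at x36 y0, for the timer. Forceps groove 40 (x) x 150 (y) at x-40 y0, with a finger scoop as deep at its middle (x-80, open front, to 0, y+-26). All mm.
- medium_bottle: Amber bottle of freezing medium with a blue cap, standing (like all the stock) on the mat, 2 mm above the bench: body 52 mm in diameter up to 84 mm, cap 36 mm in diameter from there to 104 mm, 0.10 to 0.20 kg. Origin: centre of its base, z up. Goes into the freezing tray.
- tall_goblet: The taller of the two goblets (slim plastic cups for straws), standing: 50 mm high, 13 mm in diameter (14 mm at the rim), here red, about 12 g. Origin: centre of its base, z up. Goes into the freezing tray.
- marker: Marker pen with white barrel and black cap, lying: 131 mm long (along its y), 12 mm wide, 14 mm high, about 14 g. Origin: middle of its length, on its underside, z up. Goes into the freezing tray, either way round.
- timer: White bench timer with a small display, standing: 66 mm along its y between flat upright side faces (grip these), 42 mm along its x at the foot (a wedge, narrower at the top), 50 mm high, 0.05 to 0.10 kg. Origin: centre of its underside, z up, display toward -x. Goes into the thawing tray, its 66 mm along the recess, either way round.
- forceps: Steel forceps with curved tips, lying: 131 mm long (along its y), 28 mm over the two arms at the middle (x), 8 mm thick, 22 g, rigid. Origin: middle of its length, on its underside, z up. Goes into the thawing tray, either way round.
- short_goblet: The shorter of the two goblets, standing: 35 mm high, 13 mm in diameter, here yellow. Origin: centre of its base. Not wanted: stays where it is.
- oil_vial: Clear glass vial of yellowish oil with a white cap, standing: 28 mm in diameter, 57 mm high. Origin: centre of its base. Not wanted: stays where it is.

How it is judged:
By the outcome, as a careful person would: the job done as asked, in the order asked, and still so for the second after the job is handed in, with the robot touching nothing.
It also fails if it takes over 131 s, if anything falls off the work surface, if the arm or the gripper's body presses on something with over 40 N, if the wrist force passes 120 N, or if a joint passes its speed limit or range.

## Working session

There is one attempt and no reset: what is moved stays moved. The work goes in short steps, Python scripts to look and compute and a tool call to move; the robot and the scene stay as the last step left them, time stands still between calls to the robot, and variables do not carry over. Pictures are saved under pics/ and viewed, at most 14 in all, crops included, and the job is handed in when it is done.

Besides the shell and the picture viewer there is one more tool, called after "Request:" as a command line: name --argument value ..., lists and objects as JSON in quotes. move_arm: Moves the arm, as the interface text tells. Shifts and turns lie within -1 to 1; 1 stands for 0.025 m of shift or 0.1 rad of turn. Its arguments: {"type":"object","properties":{"rows":{"type":"array","items":{"type":"object","properties":{"dp":{"type":"array","items":{"type":"number"}},"angular":{"type":"array","items":{"type":"number"}}}}},"hand":{"type":"number"}},"required":["rows"]}

```bash
mkdir -p pics; ls; python3 - <<'E'
from rig import read_state,cams
import cv2,numpy as np,pickle
s=read_state();print(s)
for n in("scene","top"):
    c=cams.read_camera(n);pickle.dump(c,open(f"{n}0.pkl","wb"))
    cv2.imwrite(f"pics/{n}0.png",c["pixels"][:,:,::-1])
    print(n,c["camera_matrix"],c["R"],c["t"],-c["R"].T@c["t"])
E
```

```text
pics
{'time_s': 0.0, 'q': array([ 9.76698752e-01,  1.81573497e-01,  1.60801246e+00, -1.33381183e-05,
        1.35379617e+00, -2.06318308e-01]), 'qvel': array([-0.00059692,  0.00110138, -0.00034395, -0.00017052, -0.001993  ,
        0.0002644 ]), 'tau': array([ 5.17510380e-04, -4.44866252e+01, -3.51333225e+01, -3.96627756e-04,
        9.10807023e-03,  6.98027534e-06]), 'position': array([0.21707728, 0.53179361, 0.2017638 ]), 'eef_rot': array([ 1.92675602e-01,  9.81262102e-01, -8.26574200e-04, -3.42602546e-04]), 'wrist_force': array([-0.39823593,  1.02834029, -0.15204244]), 'torque': array([0.00013439, 0.03590293, 0.00528141]), 'grasp_force': 0.0, 'width': 0.085328961832338}
scene [[363.49561084   0.         323.45225395]
 [  0.         363.49561084 199.62937012]
 [  0.           0.           1.        ]] [[ 0.84543328 -0.53392372 -0.01296243]
 [-0.35322239 -0.54077063 -0.76341409]
 [ 0.40059519  0.6499943  -0.6457793 ]] [-0.4542713   0.20309778  0.93054791] [ 0.08302174 -0.73756775  0.75008782]
top [[382.20952087   0.         319.7114281 ]
 [  0.         382.20952087 204.76799113]
 [  0.           0.           1.        ]] [[ 0.0238678  -0.99969822 -0.00581296]
 [-0.99625199 -0.02330115 -0.08330079]
 [ 0.0831402   0.00777938 -0.9965075 ]] [-0.05343266  0.55517363  0.97263668] [ 0.47350294 -0.04804686  1.01517555]
```

View pics/scene0.png

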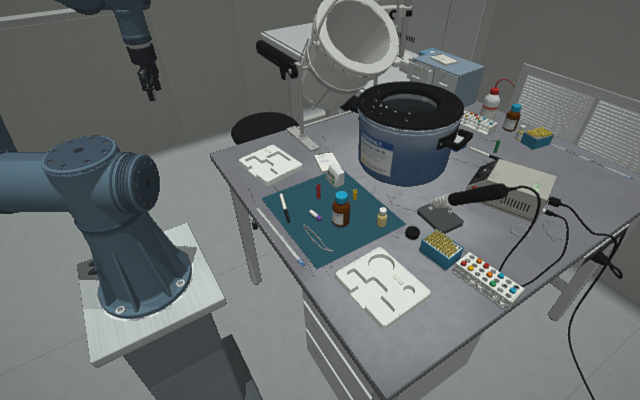

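View pics/top0.png

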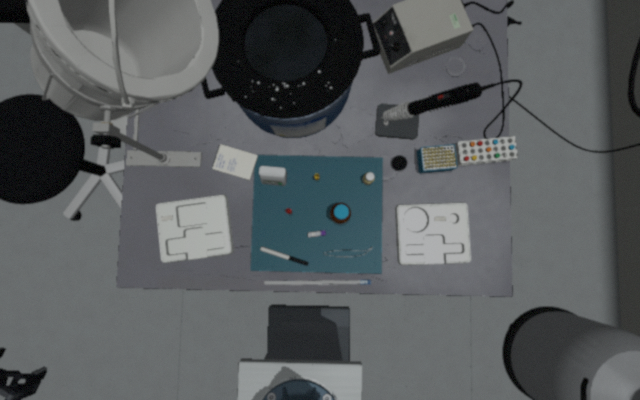

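```bash
cat > h.py <<'E'
import numpy as np,cv2,pickle
from scipy.spatial.transform import Rotation as Ro
def ray(c,uv,z):
    uv=np.atleast_2d(np.asarray(uv,float));K=c["camera_matrix"];R=c["R"];o=-R.T@c["t"]
    d=np.c_[(uv-K[:2,2])/K[[0,1],[0,1]],np.ones(len(uv))]@R
    return o+d*((z-o[2])/d[:,2])[:,None]
def proj(c,X):
    p=np.atleast_2d(X)@c["R"].T+c["t"];return p[:,:2]/p[:,2:]*np.diag(c["camera_matrix"])[:2]+c["camera_matrix"][:2,2]
def zmap3(c):
    v,u=np.indices(c["z_map"].shape);K=c["camera_matrix"]
    p=np.dstack([(u-K[0,2])/K[0,0],(v-K[1,2])/K[1,1],np.ones(u.shape)])*c["z_map"][...,None]
    return (p-c["t"])@c["R"]
def tri(c1,p1,c2,p2):
    A=[]
    for c,p in((c1,p1),(c2,p2)):
        P=c["camera_matrix"]@np.c_[c["R"],c["t"]]
        A+=[p[0]*P[2]-P[0],p[1]*P[2]-P[1]]
    X=np.linalg.svd(np.array(A))[2][-1];return X[:3]/X[3]
E
python3 - <<'E'
from h import *
c=pickle.load(open("top0.pkl","rb"));im=c["pixels"][:,:,::-1].copy()
hsv=cv2.cvtColor(im,cv2.COLOR_BGR2HSV)
print("mat hsv",hsv[260,350],"tray",hsv[250,210],hsv[255,415], "bench",hsv[270,140])
cr=im[140:300,140:490];cv2.imwrite("pics/top_crop.png",cv2.resize(cr,None,fx=2.28,fy=2.28,interpolation=cv2.INTER_CUBIC))
w=((hsv[...,1]<50)&(hsv[...,2]>150)).astype(np.uint8)
n,l,s,ce=cv2.connectedComponentsWithStats(cv2.morphologyEx(w,cv2.MORPH_OPEN,np.ones((3,3))))
for i in range(1,n):
    if s[i,4]>1500:
        q=cv2.findContours((l==i).astype(np.uint8),0,2)[0][0][:,0]
        X=ray(c,q,.016)[:,:2];r=cv2.minAreaRect((X*1000).astype(np.float32));print(s[i],r)
X=zmap3(c)
for n,(u,v) in dict(bottle=(340,212),tall=(289,211),short=(316,176),vial=(368,177),timer=(272,173),markL=(265,250),markR=(303,262),vialx=(317,234),bench=(140,270),mat=(350,262)).items(): print(n,X[v,u].round(3),X[v-3:v+4,u-3:u+4,2].max().round(3))
E
```

```text
mat hsv [ 97 100  97] tray [ 53   6 157] [ 90   3 158] bench [108  13  96]
[ 156  196   75   66 3716] ((487.13690185546875, 289.7598876953125), (153.29144287109375, 182.72207641601562), 9.101308822631836)
[ 398  203   73   61 3787] ((489.2491455078125, -338.343505859375), (154.11798095703125, 181.5121612548828), 3.2569217681884766)
bottle [ 0.533 -0.09   0.106] 0.109
tall [0.539 0.041 0.005] 0.052
short [ 0.635 -0.028  0.001] 0.041
vial [ 0.627 -0.161  0.057] 0.062
timer [0.632 0.083 0.052] 0.055
markL [0.436 0.099 0.016] 0.017
markR [ 0.407 -0.     0.016] 0.017
vialx [ 0.48  -0.035  0.015] 0.019
bench [0.375 0.428 0.002] 0.004
mat [ 0.409 -0.123  0.001] 0.006
```

View pics/top_crop.png

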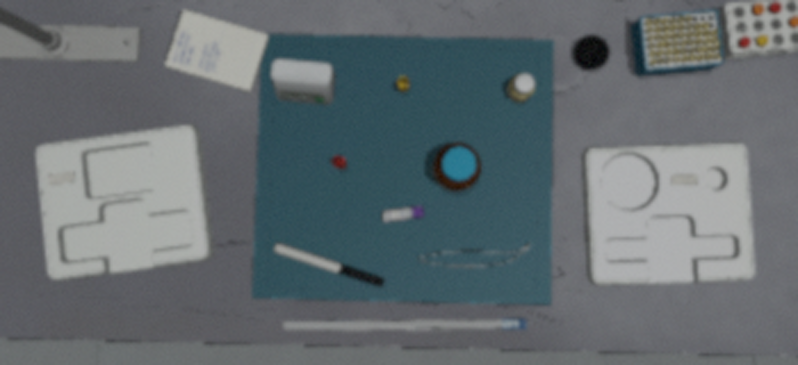

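Request:
move_arm --rows '[{"dp": [0.7,-0.65,0.3],"angular": [0,0,0.4]},{"dp": [0.7,-0.65,0.3],"angular": [0,0,0.4]},{"dp": [0.7,-0.65,0.3],"angular": [0,0,0.4]},{"dp": [0.7,-0.65,0.3],"angular": [0,0,0.4]},{"dp": [0.7,-0.65,0.3],"angular": [0,0,0.4]},{"dp": [0.7,-0.65,0.3],"angular": [0,0,0.4]},{"dp": [0.7,-0.65,0.3],"angular": [0,0,0.4]},{"dp": [0.7,-0.65,0.3],"angular": [0,0,0.4]},{"dp": [0.7,-0.65,0.3],"angular": [0,0,0.4]},{"dp": [0.7,-0.65,0.3],"angular": [0,0,0.28]},{"dp": [0.7,-0.65,0.3]},{"dp": [0.7,-0.65,0.3]},{"dp": [0,0,0]},{"dp": [0,0,0]}]'

```text
$.rows[10]: bad value
```

```bash
python3 - <<'E'
from h import *
from rig import read_state,cams
s=read_state();print(s["position"],s["q"].round(2),Ro.from_quat(s["eef_rot"]).as_matrix().round(3))
c=cams.read_camera("wrist");pickle.dump(c,open("w1.pkl","wb"));cv2.imwrite("pics/w1.png",c["pixels"][:,:,::-1])
print(-c["R"].T@c["t"],c["R"].round(3),c["camera_matrix"][0,0])
E
```

```text
[0.21710121 0.53184984 0.20184901] [ 0.98  0.18  1.61  0.    1.35 -0.21] [[-0.926  0.378 -0.001]
 [ 0.378  0.926 -0.001]
 [ 0.    -0.002 -1.   ]]
[0.14494543 0.56209491 0.37431012] [[ 0.377  0.926 -0.001]
 [ 0.882 -0.359  0.306]
 [ 0.283 -0.116 -0.952]] 297.60725021213324
```

View pics/w1.png

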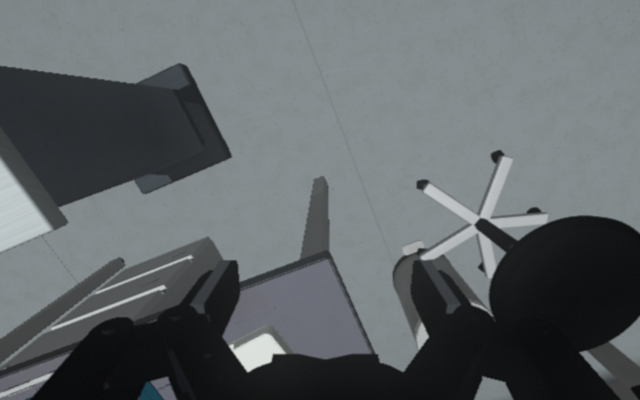

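Request:
move_arm --rows '[{"dp": [0.58,-0.95,0.28],"angular": [0,0,0.277]},{"dp": [0.58,-0.95,0.28],"angular": [0,0,0.277]},{"dp": [0.58,-0.95,0.28],"angular": [0,0,0.277]},{"dp": [0.58,-0.95,0.28],"angular": [0,0,0.277]},{"dp": [0.58,-0.95,0.28],"angular": [0,0,0.277]},{"dp": [0.58,-0.95,0.28],"angular": [0,0,0.277]},{"dp": [0.58,-0.95,0.28],"angular": [0,0,0.277]},{"dp": [0.58,-0.95,0.28],"angular": [0,0,0.277]},{"dp": [0.58,-0.95,0.28],"angular": [0,0,0.277]},{"dp": [0.58,-0.95,0.28],"angular": [0,0,0.277]},{"dp": [0.58,-0.95,0.28],"angular": [0,0,0.277]},{"dp": [0.58,-0.95,0.28],"angular": [0,0,0.277]},{"dp": [0.58,-0.95,0.28],"angular": [0,0,0.277]},{"dp": [0.58,-0.95,0.28],"angular": [0,0,0.277]},{"dp": [0,0,0],"angular": [0,0,0]},{"dp": [0,0,0],"angular": [0,0,0]}]'

```text
time_s: 2.15
position: [0.4199, 0.2001, 0.3002]
eef_rot: [0.0, 1.0, 0.0, -0.0]
wrist_force: [0.2, 1.0, -0.2]
width: 0.0853
grasp_force: 0.0
```

```bash
cat > shot.py <<'E'
import sys
from h import *
from rig import read_state,cams
n=sys.argv[1]
s=read_state();print(s["time_s"],s["position"].round(4),s["q"].round(2),Ro.from_quat(s["eef_rot"]).as_rotvec().round(3))
c=cams.read_camera("wrist");pickle.dump(c,open(n+".pkl","wb"));cv2.imwrite(f"pics/{n}.png",c["pixels"][:,:,::-1])
print(-c["R"].T@c["t"])
E
python3 shot.py w2
```

```text
2.15 [0.4199 0.2001 0.3002] [ 0.19 -0.14  1.74  0.    1.54 -1.38] [-1.000e-03 -3.141e+00 -0.000e+00]
[0.34195623 0.20044112 0.47275002]
```

View pics/w2.png

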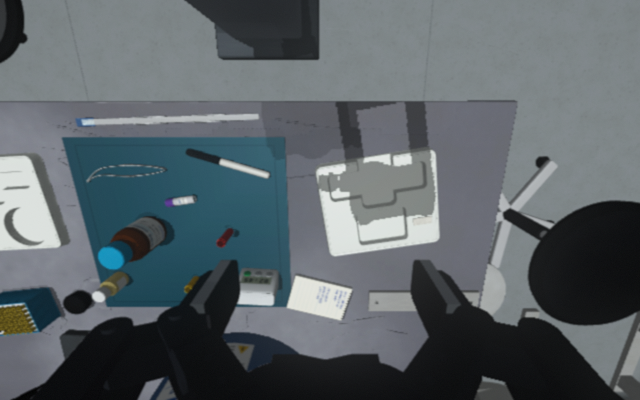

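Request:
move_arm --rows '[{"dp": [0,-1,0],"angular": [0,0,0]},{"dp": [0,-1,0],"angular": [0,0,0]},{"dp": [0,-1,0],"angular": [0,0,0]},{"dp": [0,-1,0],"angular": [0,0,0]},{"dp": [0,-1,0],"angular": [0,0,0]},{"dp": [0,-1,0],"angular": [0,0,0]},{"dp": [0,-1,0],"angular": [0,0,0]},{"dp": [0,-1,0],"angular": [0,0,0]},{"dp": [0,-1,0],"angular": [0,0,0]},{"dp": [0,-1,0],"angular": [0,0,0]},{"dp": [0,-1,0],"angular": [0,0,0]},{"dp": [0,-1,0],"angular": [0,0,0]},{"dp": [0,0,0],"angular": [0,0,0]},{"dp": [0,0,0],"angular": [0,0,0]}]'

```text
time_s: 3.95
position: [0.4204, -0.0991, 0.3005]
eef_rot: [-0.0, 1.0, 0.0, -0.0]
wrist_force: [-0.5, 0.4, -0.3]
width: 0.0852
grasp_force: 0.0
```

```bash
python3 shot.py w3
```

```text
3.95 [ 0.4204 -0.0991  0.3005] [-0.51 -0.22  1.81  0.    1.56 -2.08] [ 1.000e-03 -3.141e+00 -1.000e-03]
[ 0.34227123 -0.09896668  0.47289955]
```

View pics/w3.png

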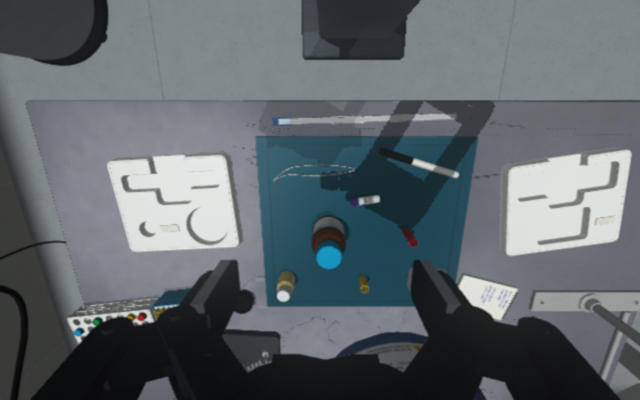

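```bash
cat > m.py <<'E'
from h import *
V={n:pickle.load(open(n+".pkl","rb")) for n in("w2","w3","top0")}
def comps(m,amin):
    n,l,s,ce=cv2.connectedComponentsWithStats(m.astype(np.uint8))
    return [(l==i) for i in range(1,n) if s[i,4]>amin]
Q={}
for n,c in V.items():
    X=zmap3(c);hsv=cv2.cvtColor(c["pixels"],cv2.COLOR_RGB2HSV)
    H,S,B=[hsv[...,i].astype(int) for i in range(3)]
    x,y,z=X[...,0],X[...,1],X[...,2]
    for nm,yc in(("thaw",.29),("freez",-.338)):
        if n=="w2" and nm=="freez":continue
        m=(S<45)&(B>70)&(abs(y-yc)<.13)&(abs(x-.49)<.12)&(z>.010)&(z<.03)
        g=comps(cv2.morphologyEx(m.astype(np.uint8),cv2.MORPH_OPEN,np.ones((3,3))),800)
        if not g: print(n,nm,"none");continue
        g=max(g,key=lambda a:a.sum());q=cv2.findContours(g.astype(np.uint8),0,2)[0][0][:,0]
        hh=cv2.convexHull(q)[:,0]
        P=ray(c,hh,.016)[:,:2]*1000;r=cv2.minAreaRect(P.astype(np.float32))
        b=cv2.boxPoints(r);Q[n,nm]=proj(c,np.c_[b/1000,np.full(4,.016)])
        print(n,nm,np.round(r[0],1),np.round(r[1],1),round(r[2],2),"z",np.median(z[g]).round(4))
    mat=(x>.37)&(x<.72)&(y>-.22)&(y<.14)
    M=dict(red=mat&((H<8)|(H>172))&(S>120)&(z<.06)&(B>40)&(y>0),yellow=mat&(H>15)&(H<32)&(S>110)&(y>-.1)&(B>60),cap=mat&(H>95)&(H<108)&(S>150)&(B>110))
    for k,m in M.items():
        g=comps(m,8)
        if not g: print(n,k,"none");continue
        g=max(g,key=lambda a:a.sum());p=np.argwhere(g)[:,::-1]
        print(n,k,g.sum(),"px",p.mean(0).round(1),"bbox",p.min(0),p.max(0),"zmax",z[g].max().round(3))
        if k=="cap": print("   cap@.106",ray(c,p.mean(0),.106).round(4))
        if k!="cap":
            top=p[np.argsort(-z[p[:,1],p[:,0]])[:12]];print("   top pix",top.mean(0).round(1))
E
python3 m.py
```

```text
w2 thaw [488.8 287.5] [157.2 185.5] 9.09 z 0.017
w2 red 119 px [223.9 238.2] bbox [217 229] [231 246] zmax 0.054
   top pix [221.8 242.4]
w2 yellow 75 px [190.3 284.1] bbox [185 277] [197 292] zmax 0.038
   top pix [187.8 288. ]
w2 cap 486 px [110.4 257.8] bbox [ 98 246] [123 269] zmax 0.109
   cap@.106 [[ 0.5364 -0.0935  0.106 ]]
w3 thaw [488.5 286.2] [158.2 190.5] 9.15 z 0.0172
w3 freez [ 489.6 -338.3] [156.5 188.1] 3.16 z 0.0168
w3 red 126 px [409.7 237.5] bbox [403 228] [416 246] zmax 0.054
   top pix [412.7 242.5]
w3 yellow 101 px [363.5 284.4] bbox [360 276] [368 292] zmax 0.04
   top pix [364.2 288.3]
w3 cap 488 px [328.5 257.3] bbox [316 246] [341 269] zmax 0.11
   cap@.106 [[ 0.5363 -0.0932  0.106 ]]
top0 thaw [488.6 288.7] [155.8 187.4] 9.11 z 0.0164
top0 freez [ 490.2 -336.2] [155.4 186.4] 3.25 z 0.0158
top0 red 16 px [288.2 210.6] bbox [286 209] [290 212] zmax 0.052
   top pix [288.2 210.6]
top0 yellow 22 px [316.3 176.5] bbox [314 174] [318 179] zmax 0.038
   top pix [316.2 176.6]
top0 cap 155 px [340.9 211.3] bbox [334 205] [347 218] zmax 1.015
   cap@.106 [[ 0.5349 -0.0917  0.106 ]]
```

```bash
cat > m2.py <<'E'
from m import *
print("----")
R=dict(marker=((.38,.47,-.03,.13),.009),forceps=((.38,.47,-.2,-.04),.006),timer=((.57,.69,.04,.14),.052))
for n,c in V.items():
    hsv=cv2.cvtColor(c["pixels"],cv2.COLOR_RGB2HSV).astype(int);H,S,B=hsv[...,0],hsv[...,1],hsv[...,2]
    v,u=np.indices(H.shape);X0=ray(c,np.c_[u.ravel(),v.ravel()],.009).reshape(*H.shape,3);X=zmap3(c)
    for k,((a,b,y0,y1),h) in R.items():
        if k=="timer" and n=="w3":continue
        if k=="timer": box=(X[...,0]>a)&(X[...,0]<b)&(X[...,1]>y0)&(X[...,1]<y1)&(X[...,2]>.044)&(S<60)
        else: box=(X0[...,0]>a)&(X0[...,0]<b)&(X0[...,1]>y0)&(X0[...,1]<y1)&((S<85)|(abs(H-97)>10)) 
        if k=="marker": box=cv2.dilate(box.astype(np.uint8),np.ones((3,3)))
        g=comps(box,10)
        if not g:print(n,k,"none");continue
        if k=="forceps": g=np.any(g,0)
        else: g=max(g,key=lambda t:t.sum())
        if k=="marker": g=cv2.erode(g.astype(np.uint8),np.ones((3,3)))>0
        p=np.argwhere(g)[:,::-1];P=ray(c,p,h)[:,:2]*1000
        r=cv2.minAreaRect(P.astype(np.float32));print(n,k,g.sum(),np.round(r[0],1),np.round(r[1],1),round(r[2],1),"zmed",np.median(X[g][:,2]).round(4),"pix ends",p[p[:,0].argmin()],p[p[:,0].argmax()])
    
w2,w3=V["w2"],V["w3"]
print("red top tri",tri(w2,(221.3,242.8),w3,(412.9,243)),"centroid tri",tri(w2,(223.9,238.2),w3,(409.7,237.5)),ray(V["top0"],(288.2,210.6),.05))
print("cap tri",tri(w2,(110.4,257.8),w3,(328.5,257.3)))
print("yellow",tri(w2,(190.3,284.1),w3,(363.5,284.4)),"vial",ray(w3,(284,294),.059))
print("bottle well w3",ray(w3,(208,224),.010))
E
python3 m2.py|sed -n '/----/,$p'
```

```text
----
w2 marker 622 [423.3  50. ] [131.2  13.5] 73.1 zmed 0.0134 pix ends [187 150] [269 172]
w2 forceps 478 [ 417.5 -122.5] [ 72.3 159.7] 0.0 zmed 0.0035 pix ends [ 62 136] [166 136]
w2 timer 587 [634.5  85.8] [59.6 33.3] 86.2 zmed 0.0526 pix ends [237 302] [273 290]
w3 marker 617 [423.   50.6] [133.6  13.3] 72.8 zmed 0.0137 pix ends [380 150] [459 173]
w3 forceps 590 [ 416.5 -119.5] [ 72.2 159.5] 0.1 zmed 0.0035 pix ends [259 135] [363 135]
top0 marker 251 [421.9  53.2] [130.9  16.4] 73.1 zmed 0.0119 pix ends [259 248] [306 262]
top0 forceps 284 [ 414.6 -120. ] [ 72.6 156.5] 1.4 zmed 0.0022 pix ends [319 272] [379 273]
top0 timer 272 [635.4  84.3] [65.5 28.4] 86.5 zmed 0.0519 pix ends [259 168] [284 168]
red top tri [0.54095966 0.03934617 0.04901535] centroid tri [0.53943064 0.03849562 0.03330491] [[0.5373489  0.03890357 0.05      ]]
cap tri [ 0.53618016 -0.09319175  0.10626949]
yellow [ 0.63007446 -0.03120575  0.02582387] vial [[ 0.62728988 -0.16403479  0.059     ]]
bottle well w3 [[ 0.5253746  -0.29298606  0.01      ]]
```

Request:
move_arm --rows '[{"dp": [0.005,0.314,-0.46],"angular": [0,0,-0.984]},{"dp": [0.005,0.314,-0.46],"angular": [0,0,-0.984]},{"dp": [0.005,0.314,-0.46],"angular": [0,0,-0.984]},{"dp": [0.005,0.314,-0.46],"angular": [0,0,-0.984]},{"dp": [0.005,0.314,-0.46],"angular": [0,0,-0.984]},{"dp": [0.005,0.314,-0.46],"angular": [0,0,-0.984]},{"dp": [0.005,0.314,-0.46],"angular": [0,0,-0.984]},{"dp": [0.005,0.314,-0.46],"angular": [0,0,-0.984]},{"dp": [0.005,0.314,-0.46],"angular": [0,0,-0.984]},{"dp": [0.005,0.314,-0.46],"angular": [0,0,-0.984]},{"dp": [0.005,0.314,-0.46],"angular": [0,0,-0.984]},{"dp": [0.005,0.314,-0.46],"angular": [0,0,-0.984]},{"dp": [0.005,0.314,-0.46],"angular": [0,0,-0.984]},{"dp": [0.005,0.314,-0.46],"angular": [0,0,-0.984]},{"dp": [0.005,0.314,-0.46],"angular": [0,0,-0.984]},{"dp": [0.005,0.314,-0.46],"angular": [0,0,-0.984]},{"dp": [0.005,0.314,-0.46],"angular": [0,0,-0.984]},{"dp": [0.005,0.314,-0.46],"angular": [0,0,-0.984]},{"dp": [0.005,0.314,-0.46],"angular": [0,0,-0.984]},{"dp": [0,0,0],"angular": [0,0,0]}]' --hand 40

```text
time_s: 6.5
position: [0.4217, 0.0503, 0.0815]
eef_rot: [0.804, 0.595, -0.001, -0.001]
wrist_force: [-0.6, 0.4, 0.2]
width: 0.0401
grasp_force: 0.0
```

```bash
python3 shot.py w4
```

```text
6.5 [0.4217 0.0503 0.0815] [-0.16 -0.    2.08  0.    1.07  0.13] [-2.523e+00 -1.869e+00  2.000e-03]
[0.44537325 0.12564444 0.25394488]
```

View pics/w4.png

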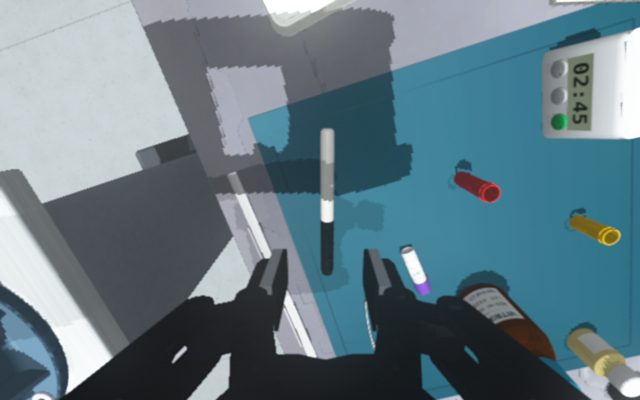

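Request:
move_arm --rows '[{"dp": [0.05,0,-1],"angular": [0,0,0]},{"dp": [0,0,-1],"angular": [0,0,0]},{"dp": [0,0,-0.7],"angular": [0,0,0]},{"dp": [0,0,-0.4],"angular": [0,0,0]},{"dp": [0,0,0],"angular": [0,0,0]}]'

```text
time_s: 7.18
position: [0.4239, 0.049, 0.0047]
eef_rot: [0.804, 0.594, -0.0, -0.0]
wrist_force: [-0.0, 0.3, -0.1]
width: 0.0401
grasp_force: 0.0
```

Request:
move_arm --rows '[{"dp": [0,0,0],"angular": [0,0,0]},{"dp": [0,0,0],"angular": [0,0,0]},{"dp": [0,0,0],"angular": [0,0,0]},{"dp": [0,0,0],"angular": [0,0,0]}]' --hand 0

```text
time_s: 7.68
position: [0.4242, 0.049, 0.0049]
eef_rot: [0.804, 0.594, 0.0, 0.0]
wrist_force: [-0.3, -0.1, 0.2]
width: 0.0001
grasp_force: 0.0
```

```bash
python3 shot.py w5
```

```text
7.675 [0.4242 0.049  0.0049] [-0.16  0.16  2.11  0.    0.88  0.13] [2.527e+00 1.866e+00 1.000e-03]
[0.44766814 0.12434839 0.17732001]
```

View pics/w5.png

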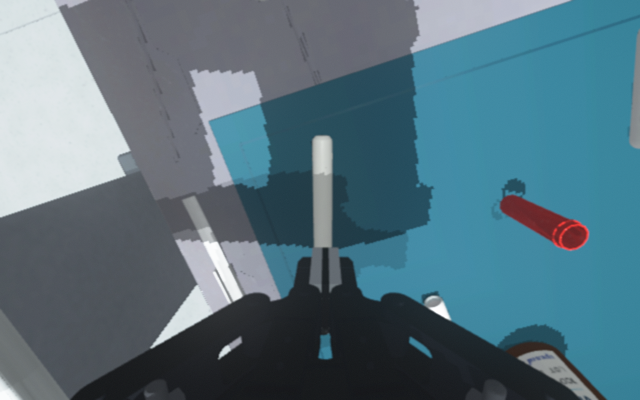

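```bash
python3 - <<'E'
from h import *
c=pickle.load(open("w5.pkl","rb"));X=zmap3(c)
for u in (316,321,326,331,345):
  print(u,[ (v,X[v,u].round(3).tolist(),c["pixels"][v,u].tolist()) for v in (238,246,252,260,275,290)])
print(proj(c,[[.424,.049,.005],[.424,.049,.009],[.424,.049,.016]]))
E
```

```text
316 [(238, [0.421, 0.056, 0.013], [150, 153, 150]), (246, [0.419, 0.05, 0.013], [143, 147, 146]), (252, [0.424, 0.061, 0.043], [102, 108, 115]), (260, [0.424, 0.061, 0.052], [100, 107, 114]), (275, [0.424, 0.061, 0.065], [99, 106, 113]), (290, [0.425, 0.062, 0.079], [31, 36, 40])]
321 [(238, [0.424, 0.055, 0.014], [156, 160, 157]), (246, [0.422, 0.05, 0.014], [151, 155, 152]), (252, [0.426, 0.061, 0.045], [88, 94, 100]), (260, [0.426, 0.061, 0.053], [82, 88, 93]), (275, [0.426, 0.061, 0.066], [75, 81, 86]), (290, [0.425, 0.057, 0.072], [79, 85, 89])]
326 [(238, [0.427, 0.054, 0.014], [154, 158, 156]), (246, [0.425, 0.049, 0.014], [145, 149, 145]), (252, [0.428, 0.06, 0.044], [28, 35, 38]), (260, [0.428, 0.06, 0.053], [29, 35, 38]), (275, [0.428, 0.06, 0.066], [29, 34, 38]), (290, [0.428, 0.058, 0.073], [32, 36, 39])]
331 [(238, [0.429, 0.051, 0.01], [113, 121, 123]), (246, [0.428, 0.046, 0.009], [110, 119, 120]), (252, [0.431, 0.059, 0.044], [101, 109, 114]), (260, [0.431, 0.059, 0.052], [100, 108, 115]), (275, [0.43, 0.059, 0.065], [101, 108, 114]), (290, [0.43, 0.06, 0.078], [69, 76, 80])]
345 [(238, [0.437, 0.046, 0.004], [32, 59, 70]), (246, [0.435, 0.041, 0.004], [38, 72, 85]), (252, [0.434, 0.036, 0.003], [61, 119, 142]), (260, [0.436, 0.053, 0.046], [31, 38, 42]), (275, [0.435, 0.053, 0.059], [30, 37, 42]), (290, [0.436, 0.06, 0.08], [28, 35, 39])]
[[324.04612317 240.23047751]
 [324.02877197 242.93921956]
 [323.99661819 247.95883098]]
```

```bash
python3 - <<'E'
from h import *
from rig import cams
c=cams.read_camera("scene");X=zmap3(c)
for z in np.arange(.0,.12,.01):
    p=proj(c,[.424,.049,z])[0];u,v=p.round().astype(int);print(z.round(3),(u,v),X[v,u].round(3),c["pixels"][v,u])
E
```

```text
0.0 (np.int64(284), np.int64(208)) [0.418 0.037 0.012] [190 193 183]
0.01 (np.int64(284), np.int64(206)) [0.422 0.045 0.013] [107 109 104]
0.02 (np.int64(284), np.int64(203)) [0.429 0.057 0.013] [ 99 101  97]
0.03 (np.int64(283), np.int64(201)) [0.417 0.038 0.041] [83 88 88]
0.04 (np.int64(283), np.int64(198)) [0.418 0.035 0.054] [81 87 86]
0.05 (np.int64(283), np.int64(196)) [0.419 0.036 0.061] [79 84 83]
0.06 (np.int64(283), np.int64(193)) [0.421 0.039 0.07 ] [53 56 56]
0.07 (np.int64(282), np.int64(191)) [0.418 0.037 0.08 ] [26 27 28]
0.08 (np.int64(282), np.int64(188)) [0.419 0.038 0.09 ] [53 55 57]
0.09 (np.int64(282), np.int64(185)) [0.472 0.157 0.001] [77 77 80]
0.1 (np.int64(281), np.int64(183)) [0.418 0.039 0.108] [33 35 35]
0.11 (np.int64(281), np.int64(180)) [0.418 0.037 0.121] [28 30 32]
```

Request:
move_arm --rows '[{"dp": [0,0,0],"angular": [0,0,0]},{"dp": [0,0,0],"angular": [0,0,0]},{"dp": [0,0,0],"angular": [0,0,0]},{"dp": [-0.04,0.04,-0.4],"angular": [0,0,0]},{"dp": [0,0,-0.4],"angular": [0,0,0]},{"dp": [0,0,-0.3],"angular": [0,0,0]},{"dp": [0,0,0],"angular": [0,0,0]}]' --hand 36

```text
time_s: 8.65
position: [0.4222, 0.0501, -0.0237]
eef_rot: [0.804, 0.594, -0.001, -0.001]
wrist_force: [0.6, -0.0, 0.4]
width: 0.0362
grasp_force: 0.0
```

```bash
python3 shot.py w6; python3 - <<'E'
from h import *
c=pickle.load(open("w6.pkl","rb"));X=zmap3(c)
m=(abs(X[...,1]-.05)<.022)&(X[...,2]<.035)&(abs(X[...,0]-.424)<.04)&(c["pixels"].max(2)<130)&(X[...,2]>.006)
from collections import Counter
for a,b in((.395,.412),(.434,.455)):
    g=m&(X[...,0]>a)&(X[...,0]<b);print(g.sum(),np.sort(X[g][:,2])[:30:4].round(4))
for u in range(270,380,6): 
    k=[(v,X[v,u,2].round(3)) for v in range(225,275,8)];print(u,k)
E
```

```text
8.65 [ 0.4222  0.0501 -0.0237] [-0.16  0.22  2.11 -0.    0.81  0.14] [-2.526e+00 -1.865e+00  2.000e-03]
[0.44604407 0.12542111 0.14863488]
914 [0.0065 0.0076 0.0079 0.0084 0.0087 0.0094 0.0098 0.0101]
938 [0.0065 0.0077 0.0079 0.0083 0.0084 0.0087 0.0093 0.0101]
270 [(225, np.float64(0.002)), (233, np.float64(0.003)), (241, np.float64(0.003)), (249, np.float64(0.003)), (257, np.float64(0.003)), (265, np.float64(0.021)), (273, np.float64(0.035))]
276 [(225, np.float64(0.003)), (233, np.float64(0.003)), (241, np.float64(0.003)), (249, np.float64(0.013)), (257, np.float64(0.021)), (265, np.float64(0.029)), (273, np.float64(0.035))]
282 [(225, np.float64(0.003)), (233, np.float64(0.004)), (241, np.float64(0.003)), (249, np.float64(0.013)), (257, np.float64(0.021)), (265, np.float64(0.149)), (273, np.float64(0.036))]
288 [(225, np.float64(0.002)), (233, np.float64(0.003)), (241, np.float64(0.002)), (249, np.float64(0.012)), (257, np.float64(0.017)), (265, np.float64(0.017)), (273, np.float64(0.019))]
294 [(225, np.float64(0.004)), (233, np.float64(0.004)), (241, np.float64(0.003)), (249, 
[... 2012 characters left out ...]
4(0.003)), (241, np.float64(0.003)), (249, np.float64(0.012)), (257, np.float64(0.013)), (265, np.float64(0.014)), (273, np.float64(0.015))]
366 [(225, np.float64(0.002)), (233, np.float64(0.003)), (241, np.float64(0.003)), (249, np.float64(0.013)), (257, np.float64(0.021)), (265, np.float64(0.029)), (273, np.float64(0.034))]
372 [(225, np.float64(0.004)), (233, np.float64(0.003)), (241, np.float64(0.002)), (249, np.float64(0.012)), (257, np.float64(0.021)), (265, np.float64(0.029)), (273, np.float64(0.035))]
378 [(225, np.float64(0.004)), (233, np.float64(0.003)), (241, np.float64(0.003)), (249, np.float64(0.003)), (257, np.float64(0.003)), (265, np.float64(0.03)), (273, np.float64(0.034))]
```

Request:
move_arm --rows '[{"dp": [0,0,-0.2],"angular": [0,0,0]},{"dp": [0,0,0],"angular": [0,0,0]}]'

```text
time_s: 8.95
position: [0.4236, 0.0499, -0.0276]
eef_rot: [0.804, 0.594, 0.0, 0.0]
wrist_force: [0.1, 0.8, 1.7]
width: 0.036
grasp_force: 1.0
```

Request:
move_arm --rows '[{"dp": [0,0,0],"angular": [0,0,0]},{"dp": [0,0,0],"angular": [0,0,0]},{"dp": [0,0,0],"angular": [0,0,0]}]' --hand 0

```text
time_s: 9.32
position: [0.4253, 0.0496, -0.0261]
eef_rot: [0.804, 0.594, 0.001, 0.001]
wrist_force: [-2.1, 0.7, 15.9]
width: 0.01
grasp_force: 62.8
```

Request:
move_arm --rows '[{"dp": [0,0,1],"angular": [0,0,0]},{"dp": [0,0,1],"angular": [0,0,0]},{"dp": [0,0,1],"angular": [0,0,0]},{"dp": [0.06,-0.9,1],"angular": [0,0,0.22]},{"dp": [0.06,-0.9,1],"angular": [0,0,0.22]},{"dp": [0.07,-0.98,0],"angular": [0,0,0.22]},{"dp": [0.07,-0.98,0],"angular": [0,0,0.22]},{"dp": [0.07,-0.98,0],"angular": [0,0,0.22]},{"dp": [0.07,-0.98,0],"angular": [0,0,0.22]},{"dp": [0.07,-0.98,0],"angular": [0,0,0.22]},{"dp": [0.07,-0.98,0],"angular": [0,0,0.22]},{"dp": [0.07,-0.98,0],"angular": [0,0,0.22]},{"dp": [0.07,-0.98,0],"angular": [0,0,0.22]},{"dp": [0.07,-0.98,0],"angular": [0,0,0.22]},{"dp": [0.07,-0.98,0],"angular": [0,0,0.22]},{"dp": [0.07,-0.98,0],"angular": [0,0,0.22]},{"dp": [0.07,-0.98,0],"angular": [0,0,0.22]},{"dp": [0.05,-0.9,-0.7],"angular": [0,0,0.22]},{"dp": [0.05,-0.9,-0.7],"angular": [0,0,0.22]},{"dp": [0,-0.21,-0.7],"angular": [0,0,0]}]'

```text
time_s: 11.82
position: [0.4496, -0.3405, 0.044]
eef_rot: [0.689, 0.725, -0.0, 0.0]
wrist_force: [-0.8, -0.6, -0.3]
width: 0.01
grasp_force: 58.7
```

Request:
move_arm --rows '[{"dp": [0,0,0],"angular": [0,0,0]}]'

```text
time_s: 11.95
position: [0.4483, -0.3378, 0.0427]
eef_rot: [0.688, 0.725, 0.0, -0.002]
wrist_force: [-1.0, 1.2, -0.7]
width: 0.0096
grasp_force: 58.7
```

```bash
python3 shot.py w7
```

```text
11.95 [ 0.4483 -0.3378  0.0427] [-0.86  0.35  1.75  0.    1.04 -0.91] [-2.160e+00 -2.276e+00 -1.000e-03]
[ 0.44505837 -0.25957855  0.21539123]
```

View pics/w7.png

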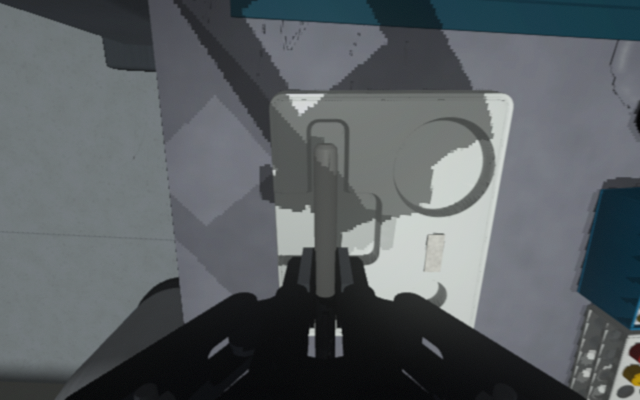

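```bash
python3 - <<'E'
from h import *
c=pickle.load(open("w7.pkl","rb"))
print("groove mid",ray(c,[(308,160),(348,160),(327.5,121)],.016).round(4)[:,:2])
print("marker end",ray(c,[(315,150),(337,150)],.078).round(4)[:,:2])
a=np.radians(3.2);R=np.array([[np.cos(a),-np.sin(a)],[np.sin(a),np.cos(a)]]);o=np.array([.4898,-.3375])
for n,p in dict(gl=(-.052,.05),gr=(-.028,.05),gend=(-.04,.075),bot=(.038,.044)).items(): print(n,(R@p+o).round(4))
print("well",ray(c,[(394,166),(494,166),(444,118),(444,216)],.016).round(4)[:,:2])
E
```

```text
groove mid [[ 0.4349 -0.292 ]
 [ 0.4617 -0.2906]
 [ 0.4466 -0.2662]]
marker end [[ 0.4411 -0.2772]
 [ 0.4512 -0.2766]]
gl [ 0.4351 -0.2905]
gr [ 0.4591 -0.2891]
gend [ 0.4457 -0.2648]
bot [ 0.5253 -0.2914]
well [[ 0.493  -0.293 ]
 [ 0.5603 -0.2893]
 [ 0.5213 -0.2603]
 [ 0.5329 -0.3267]]
```

Request:
move_arm --rows '[{"dp": [0.03,0,-0.8],"angular": [0,0,0]},{"dp": [0,0,-0.8],"angular": [0,0,0]},{"dp": [0,0,-0.6],"angular": [0,0,0]},{"dp": [0,0,-0.4],"angular": [0,0,0]},{"dp": [0,0,0],"angular": [0,0,0]},{"dp": [0,0,0],"angular": [0,0,0]}]'

```text
time_s: 12.75
position: [0.4507, -0.3397, -0.0197]
eef_rot: [0.688, 0.726, -0.0, 0.001]
wrist_force: [0.9, -0.1, -0.1]
width: 0.0095
grasp_force: 58.7
```

Request:
move_arm --rows '[{"dp": [0,0,-0.12],"angular": [0,0,0]},{"dp": [0,0,0],"angular": [0,0,0]}]'

```text
time_s: 13.0
position: [0.4503, -0.3394, -0.0232]
eef_rot: [0.688, 0.726, -0.0, 0.0]
wrist_force: [-1.0, 0.2, 0.3]
width: 0.0097
grasp_force: 58.7
```

Request:
move_arm --rows '[{"dp": [0,0,0],"angular": [0,0,0]},{"dp": [0,0,0],"angular": [0,0,0]},{"dp": [0,0,0.5],"angular": [0,0,0]},{"dp": [0,0,1],"angular": [0,0,0]},{"dp": [0,0,1],"angular": [0,0,0]},{"dp": [0,0,1],"angular": [0,0,0]},{"dp": [0,0,0],"angular": [0,0,0]}]' --hand 28

```text
time_s: 13.88
position: [0.4518, -0.341, 0.0672]
eef_rot: [0.688, 0.726, -0.0, 0.003]
wrist_force: [-0.3, 0.1, -0.0]
width: 0.028
grasp_force: 0.0
```

```bash
python3 shot.py w8; python3 - <<'E'
from h import *
c=pickle.load(open("w8.pkl","rb"));X=zmap3(c)
p=c["pixels"]
print([X[v,326].round(3).tolist() for v in range(120,270,15)])
m=(abs(X[...,0]-.45)<.03)&(X[...,1]>-.34)&(X[...,1]<-.25)
v,u=[int(t) for t in proj(c,[.449,-.31,.012])[0][::-1].round()];print(v,u,[(uu,X[v,uu].round(3).tolist()) for uu in range(u-30,u+31,4)])
E
```

```text
13.875 [ 0.4518 -0.341   0.0672] [-0.86  0.32  1.74 -0.    1.08 -0.91] [ 2.158e+00  2.276e+00 -1.000e-03]
[ 0.44742283 -0.26147471  0.23925999]
[[0.45, -0.27, 0.005], [0.45, -0.281, 0.016], [0.451, -0.291, 0.016], [0.451, -0.303, 0.016], [0.452, -0.314, 0.018], [0.453, -0.326, 0.015], [0.453, -0.338, 0.017], [0.454, -0.351, 0.016], [0.455, -0.365, 0.016], [0.455, -0.378, 0.016]]
173 323 [(293, [0.426, -0.31, 0.016]), (297, [0.43, -0.309, 0.018]), (301, [0.433, -0.31, 0.016]), (305, [0.435, -0.31, 0.013]), (309, [0.438, -0.312, 0.005]), (313, [0.441, -0.312, 0.005]), (317, [0.445, -0.309, 0.015]), (321, [0.448, -0.309, 0.015]), (325, [0.451, -0.309, 0.016]), (329, [0.454, -0.309, 0.013]), (333, [0.457, -0.311, 0.004]), (337, [0.46, -0.31, 0.007]), (341, [0.463, -0.308, 0.017]), (345, [0.466, -0.308, 0.016]), (349, [0.469, -0.308, 0.017]), (353, [0.472, -0.307, 0.017])]
```

Request:
move_arm --rows '[{"dp": [0,0.8,0.9],"angular": [0,0,0]},{"dp": [0,0.8,0.9],"angular": [0,0,0]},{"dp": [0.1,1,0],"angular": [0,0,0]},{"dp": [0.1,1,0],"angular": [0,0,0]},{"dp": [0.1,1,0],"angular": [0,0,0]},{"dp": [0.1,1,0],"angular": [0,0,0]},{"dp": [0.1,1,0],"angular": [0,0,0]},{"dp": [0.1,1,0],"angular": [0,0,0]},{"dp": [0.1,1,0],"angular": [0,0,0]},{"dp": [0.1,1,0],"angular": [0,0,0]},{"dp": [0.1,1,0],"angular": [0,0,0]},{"dp": [0.1,1,0],"angular": [0,0,0]},{"dp": [0.1,1,0],"angular": [0,0,0]},{"dp": [0.8,0.87,0],"angular": [0,0,0]},{"dp": [0.8,0.87,0],"angular": [0,0,0]},{"dp": [0.83,0.87,0],"angular": [0,0,0]},{"dp": [0,0,-1],"angular": [0,0,0]},{"dp": [0,0,-1],"angular": [0,0,0]},{"dp": [0,0,0],"angular": [0,0,0]},{"dp": [0,0,0],"angular": [0,0,0]}]' --hand 44

```text
time_s: 16.42
position: [0.5382, 0.0413, 0.059]
eef_rot: [0.688, 0.726, -0.0, -0.0]
wrist_force: [-0.9, 0.7, 0.0]
width: 0.044
grasp_force: 0.0
```

```bash
python3 shot.py w9; python3 - <<'E'
from h import *
c=pickle.load(open("w9.pkl","rb"));X=zmap3(c);hsv=cv2.cvtColor(c["pixels"],cv2.COLOR_RGB2HSV)
m=((hsv[...,0]<8)|(hsv[...,0]>172))&(hsv[...,1]>120)&(hsv[...,2]>40)
p=np.argwhere(m)[:,::-1];print(len(p),p.min(0),p.max(0),X[m].min(0),np.median(X[m],0),X[m].max(0))
t=m&(X[...,2]>.045);q=np.argwhere(t)[:,::-1];print("top",q.mean(0),ray(c,q.mean(0),.052))
print("palm",[(v,u,X[v,u].round(3).tolist()) for v in(330,360,390) for u in(300,325,350)])
E
```

```text
16.425 [0.5382 0.0413 0.059 ] [-0.14  0.28  1.81  0.    1.06 -0.2 ] [-2.161e+00 -2.279e+00  1.000e-03]
[0.53458166 0.12002666 0.23146171]
627 [316 209] [335 249] [0.53303796 0.00717396 0.00223164] [0.53936226 0.04262369 0.04039146] [0.54871959 0.12002666 0.23146171]
top [326.1173913  238.05217391] [[0.53963917 0.03952355 0.052     ]]
palm [(330, 300, [0.522, -0.071, 0.01]), (330, 325, [0.545, -0.069, 0.011]), (330, 350, [0.568, -0.074, 0.003]), (360, 300, [0.531, 0.051, 0.164]), (360, 325, [0.538, 0.052, 0.164]), (360, 350, [0.545, 0.052, 0.164]), (390, 300, [0.532, 0.052, 0.174]), (390, 325, [0.538, 0.053, 0.174]), (390, 350, [0.545, 0.053, 0.174])]
```

View pics/w9.png

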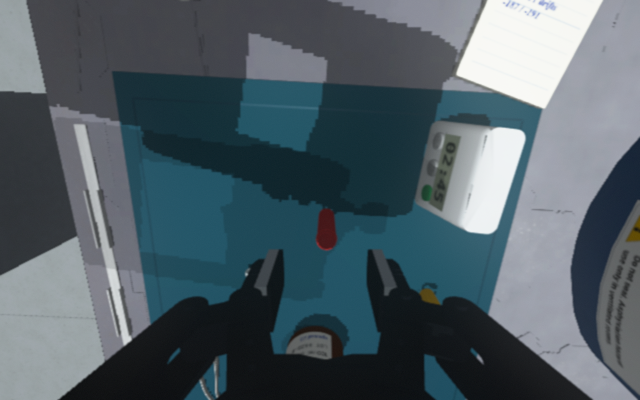

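Request:
move_arm --rows '[{"dp": [0.06,-0.07,-0.8],"angular": [0,0,0]},{"dp": [0,0,-0.9],"angular": [0,0,0]},{"dp": [0,0,-0.64],"angular": [0,0,0]},{"dp": [0,0,-0.3],"angular": [0,0,0]},{"dp": [0,0,0],"angular": [0,0,0]},{"dp": [0,0,0],"angular": [0,0,0]}]'

```text
time_s: 17.23
position: [0.5408, 0.0391, -0.0061]
eef_rot: [0.688, 0.726, 0.0, 0.001]
wrist_force: [-0.2, 0.3, 0.4]
width: 0.0441
grasp_force: 0.0
```

Request:
move_arm --rows '[{"dp": [0,0,0],"angular": [0,0,0]},{"dp": [0,0,0],"angular": [0,0,0]},{"dp": [0,0,0],"angular": [0,0,0]},{"dp": [0,0,0],"angular": [0,0,0]}]' --hand 0

```text
time_s: 17.73
position: [0.5405, 0.0392, -0.0063]
eef_rot: [0.688, 0.726, 0.0, 0.0]
wrist_force: [-1.6, 0.5, 4.5]
width: 0.0113
grasp_force: 58.6
```

Request:
move_arm --rows '[{"dp": [0,0,0.9],"angular": [0,0,0]},{"dp": [0,0,0.9],"angular": [0,0,0]},{"dp": [0,0,0.9],"angular": [0,0,0]},{"dp": [0,-0.5,0.9],"angular": [0,0,0]},{"dp": [0,-0.5,0.9],"angular": [0,0,0]},{"dp": [0,-0.5,0.9],"angular": [0,0,0]},{"dp": [-0.03,-1,0],"angular": [0,0,0]},{"dp": [-0.03,-1,0],"angular": [0,0,0]},{"dp": [-0.03,-1,0],"angular": [0,0,0]},{"dp": [-0.03,-1,0],"angular": [0,0,0]},{"dp": [-0.03,-1,0],"angular": [0,0,0]},{"dp": [-0.03,-1,0],"angular": [0,0,0]},{"dp": [-0.03,-1,0],"angular": [0,0,0]},{"dp": [-0.03,-1,0],"angular": [0,0,0]},{"dp": [-0.03,-1,0],"angular": [0,0,0]},{"dp": [-0.03,-1,0],"angular": [0,0,0]},{"dp": [-0.03,-1,0],"angular": [0,0,0]},{"dp": [-0.03,-1,0],"angular": [0,0,0]},{"dp": [-0.03,-1,0],"angular": [0,0,0]},{"dp": [0,-1,0],"angular": [0,0,0]}]'

```text
time_s: 20.23
position: [0.5302, -0.35, 0.1281]
eef_rot: [0.688, 0.726, 0.0, -0.0]
wrist_force: [0.1, 0.2, -0.2]
width: 0.0115
grasp_force: 58.4
```

Request:
move_arm --rows '[{"dp": [0,-0.84,-0.5],"angular": [0,0,0]},{"dp": [0,-0.84,-0.8],"angular": [0,0,0]},{"dp": [0,0,-0.8],"angular": [0,0,0]},{"dp": [0,0,-0.8],"angular": [0,0,0]},{"dp": [0,0,-0.5],"angular": [0,0,0]},{"dp": [0,0,0],"angular": [0,0,0]},{"dp": [0,0,0],"angular": [0,0,0]}]'

```text
time_s: 21.1
position: [0.5309, -0.3903, 0.044]
eef_rot: [0.688, 0.726, -0.0, 0.001]
wrist_force: [-0.4, -0.6, -0.0]
width: 0.0113
grasp_force: 58.4
```

```bash
python3 shot.py w10; python3 - <<'E'
from h import *
c=pickle.load(open("w10.pkl","rb"));X=zmap3(c);hsv=cv2.cvtColor(c["pixels"],cv2.COLOR_RGB2HSV)
m=((hsv[...,0]<8)|(hsv[...,0]>172))&(hsv[...,1]>120)&(hsv[...,2]>40)&(X[...,2]<.2)
p=np.argwhere(m)[:,::-1];print(len(p),p.min(0),p.max(0),X[m].min(0),X[m].max(0))
print(proj(c,[[.5308,-.3903,.016],[.5253,-.2915,.016]]))
E
```

```text
21.1 [ 0.5309 -0.3903  0.044 ] [-0.81  0.53  1.49  0.    1.12 -0.87] [ 2.16   2.279 -0.   ]
[ 0.52694968 -0.31143501  0.21633105]
1576 [313 259] [604 340] [ 0.52582803 -0.47370049  0.01906119] [ 0.75928776 -0.38348563  0.10509845]
[[324.03481301 223.63592776]
 [323.77935212  74.87032256]]
```

View pics/w10.png

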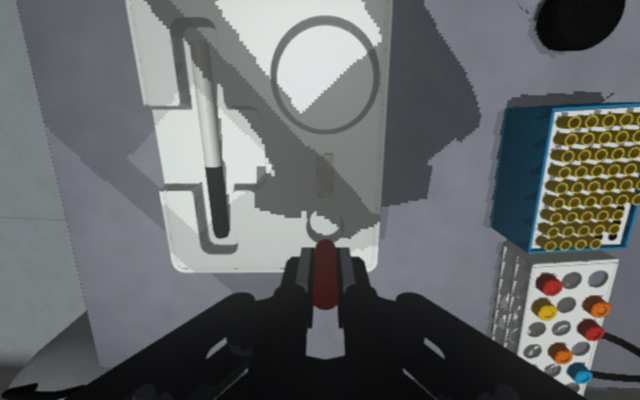

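Request:
move_arm --rows '[{"dp": [0.02,0,-0.7],"angular": [0,0,0]},{"dp": [0,0,-0.6],"angular": [0,0,0]},{"dp": [0,0,-0.4],"angular": [0,0,0]},{"dp": [0,0,-0.2],"angular": [0,0,0]},{"dp": [0,0,0],"angular": [0,0,0]},{"dp": [0,0,0],"angular": [0,0,0]}]'

```text
time_s: 21.9
position: [0.5308, -0.3903, -0.0042]
eef_rot: [0.688, 0.726, -0.0, -0.0]
wrist_force: [-0.3, 1.6, 3.7]
width: 0.0111
grasp_force: 58.6
```

Request:
move_arm --rows '[{"dp": [0,0,0],"angular": [0,0,0]},{"dp": [0,0,0],"angular": [0,0,0]},{"dp": [0,0,0],"angular": [0,0,0]},{"dp": [0,0,0.8],"angular": [0,0,0]},{"dp": [0,0,1],"angular": [0,0,0]},{"dp": [0,0,1],"angular": [0,0,0]},{"dp": [0,0,1],"angular": [0,0,0]},{"dp": [0,0,1],"angular": [0,0,0]},{"dp": [0,0,0],"angular": [0,0,0]}]' --hand 30

```text
time_s: 23.02
position: [0.5325, -0.3919, 0.1198]
eef_rot: [0.688, 0.726, -0.0, 0.003]
wrist_force: [-0.3, 0.4, 0.5]
width: 0.0301
grasp_force: 0.0
```

```bash
python3 shot.py w11; python3 - <<'E'
from h import *
c=pickle.load(open("w11.pkl","rb"));X=zmap3(c);hsv=cv2.cvtColor(c["pixels"],cv2.COLOR_RGB2HSV)
m=((hsv[...,0]<8)|(hsv[...,0]>172))&(hsv[...,1]>120)&(hsv[...,2]>40)&(X[...,2]<.2)&(X[...,0]<.6)
print(m.sum(),X[m].min(0),np.median(X[m],0),X[m].max(0))
E
```

```text
23.025 [ 0.5325 -0.3919  0.1198] [-0.81  0.44  1.45  0.    1.24 -0.87] [ 2.157e+00  2.275e+00 -1.000e-03]
[ 0.52792173 -0.31237782  0.29181953]
41 [ 0.5248394  -0.39556605  0.0267195 ] [ 0.52961278 -0.38538033  0.05266559] [ 0.53750122 -0.3838345   0.05593015]
```

Request:
move_arm --rows '[{"dp": [0.01,1,0],"angular": [0,0,0]},{"dp": [0.01,1,0],"angular": [0,0,0]},{"dp": [0.01,1,0],"angular": [0,0,0]},{"dp": [0.01,1,0],"angular": [0,0,0]},{"dp": [0.01,1,0],"angular": [0,0,0]},{"dp": [0.01,1,0],"angular": [0,0,0]},{"dp": [0.01,1,0],"angular": [0,0,0]},{"dp": [0.01,1,0],"angular": [0,0,0]},{"dp": [0.01,1,0],"angular": [0,0,0]},{"dp": [0.01,1,0],"angular": [0,0,0]},{"dp": [0.02,1,0],"angular": [0,0,0]},{"dp": [0.02,0.96,0],"angular": [0,0,0]},{"dp": [0,0,0],"angular": [0,0,0]},{"dp": [0,0,0],"angular": [0,0,0]}]' --hand 85

```text
time_s: 24.82
position: [0.5344, -0.0913, 0.1158]
eef_rot: [0.688, 0.726, -0.0, 0.0]
wrist_force: [-0.4, -0.0, -0.1]
width: 0.085
grasp_force: 0.0
```

```bash
python3 shot.py w12; python3 - <<'E'
from h import *
c=pickle.load(open("w12.pkl","rb"));X=zmap3(c)
h=cv2.cvtColor(c["pixels"],cv2.COLOR_RGB2HSV).astype(int)
m=(h[...,0]>93)&(h[...,0]<110)&(h[...,1]>150)&(h[...,2]>90)&(abs(X[...,2]-.106)<.006)&(abs(X[...,0]-.536)<.05)
p=np.argwhere(m)[:,::-1];P=ray(c,p,.106)
print(m.sum(),p.min(0),p.max(0),P.min(0),P.max(0),P.mean(0))
E
```

```text
24.825 [ 0.5344 -0.0913  0.1158] [-0.39  0.2   1.77 -0.    1.17 -0.44] [ 2.161  2.28  -0.   ]
[ 0.53054791 -0.01249714  0.28822232]
2154 [300 209] [352 260] [ 0.5183884 -0.1109178  0.106    ] [ 0.55326138 -0.07378346  0.106     ] [ 0.53578726 -0.09199474  0.106     ]
```

Request:
move_arm --rows '[{"dp": [0.06,-0.04,-0.8],"angular": [0,0,0]},{"dp": [0,0,-0.9],"angular": [0,0,0]},{"dp": [0,0,-0.9],"angular": [0,0,0]},{"dp": [0,0,-0.7],"angular": [0,0,0]},{"dp": [0,0,-0.4],"angular": [0,0,0]},{"dp": [0,0,0],"angular": [0,0,0]},{"dp": [0,0,0],"angular": [0,0,0]}]'

```text
time_s: 25.75
position: [0.5365, -0.0926, 0.0239]
eef_rot: [0.688, 0.726, 0.0, 0.001]
wrist_force: [-0.7, 0.2, 1.7]
width: 0.0852
grasp_force: 0.0
```

Request:
move_arm --rows '[{"dp": [0,0,0],"angular": [0,0,0]},{"dp": [0,0,0],"angular": [0,0,0]},{"dp": [0,0,0],"angular": [0,0,0]},{"dp": [0,0,0],"angular": [0,0,0]}]' --hand 30

```text
time_s: 26.25
position: [0.5364, -0.0925, 0.024]
eef_rot: [0.688, 0.726, 0.0, 0.001]
wrist_force: [-1.8, 1.0, 6.6]
width: 0.0513
grasp_force: 62.0
```

Request:
move_arm --rows '[{"dp": [0,0,0.5],"angular": [0,0,0]},{"dp": [0,0,0.9],"angular": [0,0,0]},{"dp": [0,-0.3,0.8],"angular": [0,0,0]},{"dp": [-0.04,-0.77,0],"angular": [0,0,0]},{"dp": [-0.04,-0.8,0],"angular": [0,0,0]},{"dp": [-0.04,-0.8,0],"angular": [0,0,0]},{"dp": [-0.05,-0.8,0],"angular": [0,0,0]},{"dp": [-0.05,-0.8,0],"angular": [0,0,0]},{"dp": [-0.05,-0.8,0],"angular": [0,0,0]},{"dp": [-0.05,-0.8,0],"angular": [0,0,0]},{"dp": [-0.05,-0.8,0],"angular": [0,0,0]},{"dp": [-0.05,-0.8,0],"angular": [0,0,0]},{"dp": [0,-0.5,0],"angular": [0,0,0]},{"dp": [0,0,0],"angular": [0,0,0]},{"dp": [0,0,0],"angular": [0,0,0]}]'

```text
time_s: 28.12
position: [0.5252, -0.2909, 0.078]
eef_rot: [0.688, 0.726, 0.0, -0.0]
wrist_force: [0.3, -0.1, -1.1]
width: 0.051
grasp_force: 62.5
```

```bash
python3 - <<'E'
from h import *
from rig import cams,read_state
c=cams.read_camera("top");X=zmap3(c);print(read_state()["position"])
h=cv2.cvtColor(c["pixels"],cv2.COLOR_RGB2HSV).astype(int)
c2=cams.read_camera("scene");pickle.dump(c2,open("s2.pkl","wb"))
im=c2["pixels"][180:340,270:470,::-1];cv2.imwrite("pics/s2.png",cv2.resize(im,None,fx=3.5,fy=3.5,interpolation=cv2.INTER_CUBIC))
E
```

```text
[ 0.52526612 -0.29074921  0.07802738]
```

View pics/s2.png

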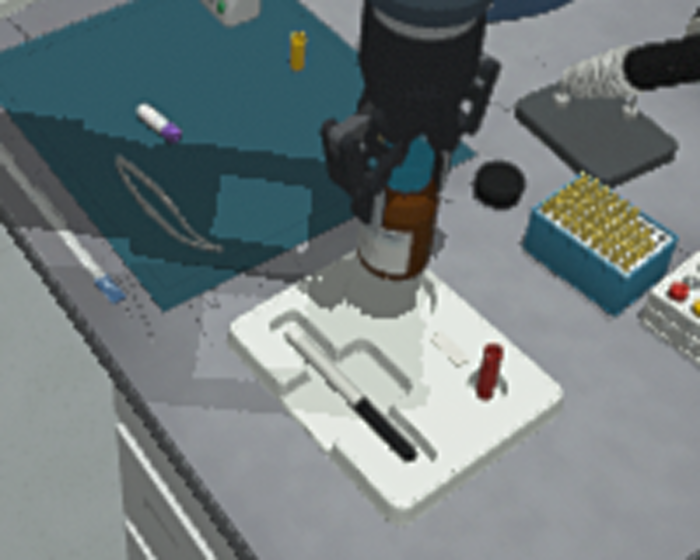

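Request:
move_arm --rows '[{"dp": [0.02,-0.02,-0.5],"angular": [0,0,0]},{"dp": [0,0,-0.6],"angular": [0,0,0]},{"dp": [0,0,-0.5],"angular": [0,0,0]},{"dp": [0,0,-0.3],"angular": [0,0,0]},{"dp": [0,0,-0.12],"angular": [0,0,0]},{"dp": [0,0,0],"angular": [0,0,0]},{"dp": [0,0,0],"angular": [0,0,0]}]'

```text
time_s: 29.1
position: [0.5262, -0.2924, 0.0282]
eef_rot: [0.688, 0.726, 0.0, 0.001]
wrist_force: [-0.4, -0.4, -1.9]
width: 0.0508
grasp_force: 62.5
```

Request:
move_arm --rows '[{"dp": [0,0,-0.08],"angular": [0,0,0]},{"dp": [0,0,0],"angular": [0,0,0]},{"dp": [0,0,0],"angular": [0,0,0]}]'

```text
time_s: 29.48
position: [0.5262, -0.2923, 0.0261]
eef_rot: [0.688, 0.726, 0.0, 0.001]
wrist_force: [0.6, -0.4, 0.2]
width: 0.0505
grasp_force: 62.4
```

Request:
move_arm --rows '[{"dp": [0,0,0],"angular": [0,0,0]},{"dp": [0,0,0],"angular": [0,0,0]},{"dp": [0,0,0],"angular": [0,0,0]},{"dp": [0,0,0.6],"angular": [0,0,0]},{"dp": [0,0,1],"angular": [0,0,0]},{"dp": [0,0,1],"angular": [0,0,0]},{"dp": [0,0,1],"angular": [0,0,0]},{"dp": [0,0,1],"angular": [0,0,0]},{"dp": [-0.48,0.86,0.4],"angular": [0,0,0]},{"dp": [-0.48,0.86,0],"angular": [0,0,0]},{"dp": [-0.48,0.86,0],"angular": [0,0,0]},{"dp": [-0.48,0.86,0],"angular": [0,0,0]},{"dp": [-0.48,0.86,0],"angular": [0,0,0]},{"dp": [-0.48,0.86,0],"angular": [0,0,0]},{"dp": [-0.48,0.86,0],"angular": [0,0,0]},{"dp": [-0.48,0.86,0],"angular": [0,0,0]},{"dp": [0,0,0],"angular": [0,0,0]},{"dp": [0,0,0],"angular": [0,0,0]}]' --hand 80

```text
time_s: 31.72
position: [0.4305, -0.1207, 0.1516]
eef_rot: [0.688, 0.726, 0.0, 0.001]
wrist_force: [0.3, -0.1, -0.1]
width: 0.0799
grasp_force: 0.0
```

```bash
python3 shot.py w13; python3 - <<'E'
from h import *
from rig import cams
c=cams.read_camera("top");X=zmap3(c)
u,v=proj(c,[.5262,-.2923,.108])[0].round().astype(int);print("bottle top",X[v,u],c["pixels"][v,u])
c=pickle.load(open("w13.pkl","rb"));h=cv2.cvtColor(c["pixels"],cv2.COLOR_RGB2HSV).astype(int)
v,u=np.indices(h.shape[:2]);X=ray(c,np.c_[u.ravel(),v.ravel()],.006).reshape(*u.shape,3);Z=zmap3(c)[...,2]
print("mat hsv",h[proj(c,[.40,-.06,.002])[0].astype(int)[1],proj(c,[.40,-.06,.002])[0].astype(int)[0]])
m=(X[...,0]>.385)&(X[...,0]<.47)&(X[...,1]>-.205)&(X[...,1]<-.04)&(h[...,1]<90)&(Z<.03)
n,l,s,ce=cv2.connectedComponentsWithStats(m.astype(np.uint8),connectivity=8)
for i in range(1,n):
    if s[i,4]>25:
        P=X[l==i];r=cv2.minAreaRect((P[:,:2]*1000).astype(np.float32));print(s[i],np.round(r[0],1),np.round(r[1],1),round(r[2],1),np.median(Z[l==i]).round(4))
cv2.imwrite("pics/w13c.png",c["pixels"][:,:,::-1])
E
```

```text
31.725 [ 0.4305 -0.1207  0.1516] [-0.54 -0.06  1.97 -0.    1.23 -0.59] [2.16  2.278 0.   ]
[ 0.42648789 -0.04177115  0.32392392]
bottle top [ 0.52598965 -0.29160117  0.10689545] [ 43 125 149]
mat hsv [ 99 131  70]
[318 120  24 118 582] [ 434.4 -118.6] [ 22.1 131.8] 7.1 0.0046
```

View pics/w13.png

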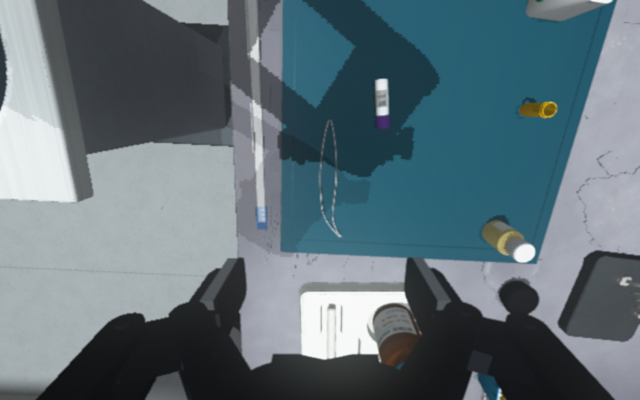

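```bash
python3 - <<'E'
from h import *
c=pickle.load(open("w13.pkl","rb"));h=cv2.cvtColor(c["pixels"],cv2.COLOR_RGB2HSV).astype(int)
v,u=np.indices(h.shape[:2]);X=ray(c,np.c_[u.ravel(),v.ravel()],.006).reshape(*u.shape,3);Z=zmap3(c)[...,2]
m=(X[...,0]>.39)&(X[...,0]<.47)&(X[...,1]>-.205)&(X[...,1]<-.04)&(h[...,1]<100)&(Z<.03)
for r in range(118,242,6):
    k=np.where(m[r])[0]
    if len(k): print(r,k.min(),k.max(),X[r,k.min()].round(4)[:2],X[r,k.max()].round(4)[:2],((X[r,k.min()]+X[r,k.max()])/2).round(4)[:2],np.median(Z[r,k]).round(4))
E
```

```text
124 326 333 [ 0.4289 -0.0568] [ 0.4361 -0.0564] [ 0.4325 -0.0566] 0.0041
130 324 333 [ 0.4272 -0.0629] [ 0.4365 -0.0624] [ 0.4318 -0.0626] 0.0044
136 323 334 [ 0.4265 -0.069 ] [ 0.4379 -0.0684] [ 0.4322 -0.0687] 0.009
142 322 335 [ 0.4257 -0.0753] [ 0.4394 -0.0745] [ 0.4326 -0.0749] 0.0075
148 321 336 [ 0.425  -0.0815] [ 0.4408 -0.0807] [ 0.4329 -0.0811] 0.0084
154 320 336 [ 0.4243 -0.0879] [ 0.4413 -0.087 ] [ 0.4328 -0.0875] 0.0039
160 320 336 [ 0.4246 -0.0943] [ 0.4417 -0.0934] [ 0.4331 -0.0938] 0.0069
166 319 337 [ 0.4238 -0.1008] [ 0.4432 -0.0998] [ 0.4335 -0.1003] 0.004
172 319 337 [ 0.4241 -0.1074] [ 0.4436 -0.1063] [ 0.4339 -0.1069] 0.0087
178 318 337 [ 0.4234 -0.1141] [ 0.4441 -0.113 ] [ 0.4337 -0.1135] 0.0061
184 319 337 [ 0.4248 -0.1207] [ 0.4445 -0.1197] [ 0.4346 -0.1202] 0.0045
190 320 335 [ 0.4262 -0.1275] [ 0.4428 -0.1266] [ 0.4345 -0.127 ] 0.0063
196 319 335 [ 0.4254 -0.1344] [ 0.4432 -0.1335] [ 0.4343 -0.134 ] 0.0034
202 320 334 [ 0.4269 -0.1414] [ 0.4425 -0.1405] [ 0.4347 -0.1409] 0.0071
208 320 333 [ 0.4272 -0.1484] [ 0.4419 -0.1476] [ 0.4346 -0.148 ] 0.0035
214 322 333 [ 0.4299 -0.1555] [ 0.4423 -0.1548] [ 0.4361 -0.1551] 0.0039
220 325 334 [ 0.4337 -0.1626] [ 0.4439 -0.162 ] [ 0.4388 -0.1623] 0.0053
226 329 336 [ 0.4387 -0.1697] [ 0.4467 -0.1692] [ 0.4427 -0.1694] 0.0036
232 334 339 [ 0.4449 -0.1768] [ 0.4506 -0.1765] [ 0.4478 -0.1767] 0.004
```

Request:
move_arm --rows '[{"dp": [0.13,0.12,-1],"angular": [0,0,-0.24]},{"dp": [0,0,-1],"angular": [0,0,0]},{"dp": [0,0,-1],"angular": [0,0,0]},{"dp": [0,0,-1],"angular": [0,0,0]},{"dp": [0,0,-1],"angular": [0,0,0]},{"dp": [0,0,-1],"angular": [0,0,0]},{"dp": [0,0,-0.6],"angular": [0,0,0]},{"dp": [0,0,-0.3],"angular": [0,0,0]},{"dp": [0,0,0],"angular": [0,0,0]},{"dp": [0,0,0],"angular": [0,0,0]}]' --hand 44

```text
time_s: 33.08
position: [0.4337, -0.1174, -0.0211]
eef_rot: [0.697, 0.717, 0.0, 0.001]
wrist_force: [-0.0, 0.2, 0.6]
width: 0.0439
grasp_force: 0.0
```

```bash
python3 shot.py w14; python3 - <<'E'
from h import *
c=pickle.load(open("w14.pkl","rb"));X=zmap3(c)
p,q=proj(c,[[.434,-.107,.012]])[0];print(p,q)
for r in (225,233,241,249,257,265): print(r,[X[r,u,2].round(3) for u in range(int(p)-72,int(p)+73,6)])
for r in (170,185,200,215,230): print(r, [c["pixels"][r,u].max() for u in range(int(p)-40,int(p)+41,3)])
E
```

```text
33.075 [ 0.4337 -0.1174 -0.0211] [-0.53  0.26  2.06 -0.    0.83 -0.56] [2.188e+00 2.253e+00 1.000e-03]
[ 0.43164646 -0.03847771  0.15124197]
325.14503596739945 248.41366219760175
225 [np.float64(0.003), np.float64(0.003), np.float64(0.005), np.float64(0.003), np.float64(0.002), np.float64(0.003), np.float64(0.003), np.float64(0.003), np.float64(0.003), np.float64(0.003), np.float64(0.003), np.float64(0.002), np.float64(0.003), np.float64(0.004), np.float64(0.003), np.float64(0.004), np.float64(0.003), np.float64(0.004), np.float64(0.003), np.float64(0.003), np.float64(0.003), np.float64(0.004), np.float64(0.003), np.float64(0.003), np.float64(0.003)]
233 [np.float64(0.003), np.float64(0.003), np.float64(0.003), np.float64(0.004), np.float64(0.003), np.float64(0.003), np.float64(0.003), np.float64(0.003), np.float64(0.003), np.float64(0.01), np.float64(0.003), np.float64(0.002), np.float64(0.003), np.float64(0.004), np.float64(0.003), np.float64(0.004), np.float64(0.003), np.float64(0.003), np.float64(0.003), np.float64(0.003), np.float64(0.004), np.float64(0.004), np.float64(0.003), 
[... 3176 characters left out ...]
8(70), np.uint8(69), np.uint8(70), np.uint8(70), np.uint8(120), np.uint8(72), np.uint8(70), np.uint8(70), np.uint8(69), np.uint8(70), np.uint8(70), np.uint8(69), np.uint8(69), np.uint8(70), np.uint8(116), np.uint8(76), np.uint8(69), np.uint8(69), np.uint8(71), np.uint8(70), np.uint8(71), np.uint8(70), np.uint8(71)]
230 [np.uint8(72), np.uint8(71), np.uint8(70), np.uint8(70), np.uint8(70), np.uint8(70), np.uint8(71), np.uint8(72), np.uint8(124), np.uint8(69), np.uint8(69), np.uint8(69), np.uint8(69), np.uint8(70), np.uint8(70), np.uint8(70), np.uint8(69), np.uint8(70), np.uint8(98), np.uint8(92), np.uint8(68), np.uint8(71), np.uint8(71), np.uint8(70), np.uint8(70), np.uint8(69), np.uint8(70)]
```

Request:
move_arm --rows '[{"dp": [0,0,-0.22],"angular": [0,0,0]},{"dp": [0,0,0],"angular": [0,0,0]}]'

```text
time_s: 33.38
position: [0.4329, -0.1169, -0.0275]
eef_rot: [0.697, 0.717, -0.0, -0.0]
wrist_force: [-0.6, 0.9, -0.1]
width: 0.0437
grasp_force: 0.0
```

Request:
move_arm --rows '[{"dp": [0,0,0],"angular": [0,0,0]},{"dp": [0,0,0],"angular": [0,0,0]},{"dp": [0,0,0],"angular": [0,0,0]},{"dp": [0,0,0],"angular": [0,0,0]}]' --hand 0

```text
time_s: 33.88
position: [0.434, -0.1176, -0.0262]
eef_rot: [0.697, 0.717, 0.0, 0.001]
wrist_force: [-2.0, 1.2, 9.8]
width: 0.0177
grasp_force: 60.6
```

Request:
move_arm --rows '[{"dp": [0,0,0.6],"angular": [0,0,0]},{"dp": [0,0,1],"angular": [0,0,0]},{"dp": [0,0,1],"angular": [0,0,0]},{"dp": [0.03,0.98,0.6],"angular": [0,0,0.08]},{"dp": [0.03,0.98,0],"angular": [0,0,0.08]},{"dp": [0.03,1,0],"angular": [0,0,0.08]},{"dp": [0.03,1,0],"angular": [0,0,0.08]},{"dp": [0.03,1,0],"angular": [0,0,0.08]},{"dp": [0.03,1,0],"angular": [0,0,0.08]},{"dp": [0.03,1,0],"angular": [0,0,0.08]},{"dp": [0.03,1,0],"angular": [0,0,0.08]},{"dp": [0.03,1,0],"angular": [0,0,0.08]},{"dp": [0.03,1,0],"angular": [0,0,0.08]},{"dp": [0.03,1,0],"angular": [0,0,0.08]},{"dp": [0.03,1,0],"angular": [0,0,0.08]},{"dp": [0.03,1,0],"angular": [0,0,0.08]},{"dp": [0.03,1,0],"angular": [0,0,0.08]},{"dp": [0.03,1,-0.4],"angular": [0,0,0.08]},{"dp": [0.03,0.98,-0.6],"angular": [0,0,0.07]}]'

```text
time_s: 36.25
position: [0.4456, 0.2826, 0.0287]
eef_rot: [0.65, 0.76, 0.001, 0.0]
wrist_force: [0.9, 0.7, -0.8]
width: 0.0182
grasp_force: 58.5
```

Request:
move_arm --rows '[{"dp": [0,0,0],"angular": [0,0,0]},{"dp": [0,0,0],"angular": [0,0,0]}]'

```text
time_s: 36.5
position: [0.4451, 0.2811, 0.0282]
eef_rot: [0.65, 0.76, -0.0, 0.0]
wrist_force: [-0.0, 0.3, 0.4]
width: 0.0177
grasp_force: 58.5
```

```bash
python3 shot.py w15; python3 - <<'E'
from h import *
c=pickle.load(open("w15.pkl","rb"));X=zmap3(c)
# deck-level extents and pocket floor along groove row
a=np.radians(9.1);R=np.array([[np.cos(a),-np.sin(a)],[np.sin(a),np.cos(a)]]);o=np.array([.4886,.288])
L=(X[...,:2]-o)@R
for yy in (.05,.06,.068):
    m=(abs(L[...,1]-yy)<.0015)&(abs(L[...,0])<.09);fl=m&(X[...,2]<.009)&(X[...,2]>.001)
    print(yy,"floor x",np.percentile(L[fl][:,0],[3,97]).round(4),"obj",[(L[p[0],p[1],0].round(4),X[p[0],p[1],2].round(3)) for p in np.argwhere(m&(X[...,2]>.03))][:30:3])
m=(abs(L[...,0]+.04)<.01)&(L[...,1]>.03)&(X[...,2]<.009);print("floor ymax",np.percentile(L[m][:,1],98))
m=(X[...,2]>.05)&(X[...,2]<.09)&(L[...,1]>.02);print("forceps L", L[m].min(0),L[m].max(0),m.sum())
E
```

```text
36.5 [0.4451 0.2811 0.0282] [ 0.34  0.3   1.85 -0.    0.99  0.18] [ 2.041  2.388 -0.   ]
[0.43319577 0.35905127 0.20059768]
0.05 floor x [-0.0874 -0.0189] obj [(np.float64(-0.0481), np.float64(0.063)), (np.float64(-0.0384), np.float64(0.066)), (np.float64(-0.0476), np.float64(0.065)), (np.float64(-0.0384), np.float64(0.065)), (np.float64(-0.0476), np.float64(0.066)), (np.float64(-0.0379), np.float64(0.066)), (np.float64(-0.0384), np.float64(0.066)), (np.float64(-0.0476), np.float64(0.066)), (np.float64(-0.0486), np.float64(0.065)), (np.float64(-0.0384), np.float64(0.066))]
0.06 floor x [-0.0868 -0.0189] obj [(np.float64(-0.0452), np.float64(0.066)), (np.float64(-0.0403), np.float64(0.066)), (np.float64(-0.0453), np.float64(0.065)), (np.float64(-0.0403), np.float64(0.065)), (np.float64(-0.0452), np.float64(0.066)), (np.float64(-0.0399), np.float64(0.067)), (np.float64(-0.0453), np.float64(0.065)), (np.float64(-0.0399), np.float64(0.067)), (np.float64(-0.0453), np.float64(0.066)), (np.float64(-0.0398), np.float64(0.066))]
0.068 floor x [-0.0868 -0.0189] obj []
floor ymax 0.13769863703334198
forceps L [-0.05237736  0.02004461] [-0.03559118  0.06548341] 512
```

View pics/w15.png

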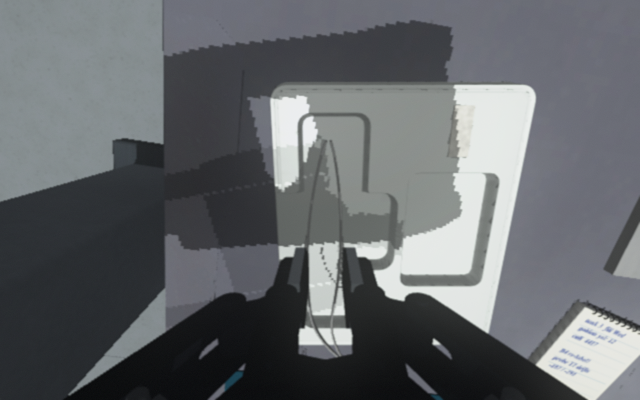

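Request:
move_arm --rows '[{"dp": [0,0,-0.7],"angular": [0,0,0]},{"dp": [0,0,-0.7],"angular": [0,0,0]},{"dp": [0,0,-0.4],"angular": [0,0,0]},{"dp": [0,0,-0.26],"angular": [0,0,0]},{"dp": [0,0,0],"angular": [0,0,0]},{"dp": [0,0,0],"angular": [0,0,0]}]'

```text
time_s: 37.3
position: [0.4452, 0.2815, -0.0239]
eef_rot: [0.65, 0.76, 0.0, 0.0]
wrist_force: [0.6, -0.3, -0.8]
width: 0.0176
grasp_force: 58.5
```

Request:
move_arm --rows '[{"dp": [0,0,0],"angular": [0,0,0]},{"dp": [0,0,0],"angular": [0,0,0]},{"dp": [0,0,0.5],"angular": [0,0,0]},{"dp": [0,0,1],"angular": [0,0,0]},{"dp": [0,0,1],"angular": [0,0,0]},{"dp": [0,0,1],"angular": [0,0,0]},{"dp": [0,0,1],"angular": [0,0,0]},{"dp": [0,0,0],"angular": [0,0,0]}]' --hand 34

```text
time_s: 38.3
position: [0.447, 0.2822, 0.0916]
eef_rot: [0.65, 0.76, 0.002, 0.001]
wrist_force: [0.6, 0.3, -0.6]
width: 0.0341
grasp_force: 0.0
```

```bash
python3 shot.py w16; python3 - <<'E'
from h import *
c=pickle.load(open("w16.pkl","rb"));X=zmap3(c);h=cv2.cvtColor(c["pixels"],cv2.COLOR_RGB2HSV).astype(int)
a=np.radians(9.1);R=np.array([[np.cos(a),-np.sin(a)],[np.sin(a),np.cos(a)]]);o=np.array([.4886,.288])
L=(X[...,:2]-o)@R
m=(abs(L[...,0]+.04)<.016)&(L[...,1]>-.07)&(L[...,1]<.072)&(X[...,2]>.0085)&(X[...,2]<.03)
print(m.sum(),L[m].min(0),L[m].max(0),np.percentile(X[m][:,2],[5,50,95]))
for yy in(.05,.03,.0,-.02):
    k=m&(abs(L[...,1]-yy)<.002);print(yy,np.sort(L[k][:,0])[[0,-1]] if k.any() else None,X[k][:,2].max() if k.any() else None)
m=(abs(X[...,0]-.635)<.06)&(abs(X[...,1]-.085)<.06)&(X[...,2]>.045)&(X[...,2]<.06);print("timer top",m.sum(), m.any() and X[m].min(0),m.any() and X[m].max(0))
E
```

```text
38.3 [0.447  0.2822 0.0916] [0.34 0.2  1.82 0.   1.11 0.18] [2.039 2.386 0.008]
[0.43430447 0.35982162 0.26405229]
409 [-0.0550923  -0.06400245] [-0.02941005  0.06591009] [0.00889615 0.01229195 0.01446165]
0.05 [-0.04916155 -0.03915619] 0.014710695390999845
0.03 [-0.05200569 -0.03653509] 0.01428236368450716
0.0 [-0.05504333 -0.03552065] 0.013776019038342333
-0.02 [-0.05274832 -0.03817394] 0.012820791315778596
timer top 0 False False
```

Request:
move_arm --rows '[{"dp": [0.537,-0.563,0.03],"angular": [0,0,0.962]},{"dp": [0.537,-0.563,0.03],"angular": [0,0,0.962]},{"dp": [0.537,-0.563,0.03],"angular": [0,0,0.962]},{"dp": [0.537,-0.563,0.03],"angular": [0,0,0.962]},{"dp": [0.537,-0.563,0.03],"angular": [0,0,0.962]},{"dp": [0.537,-0.563,0.03],"angular": [0,0,0.962]},{"dp": [0.537,-0.563,0.03],"angular": [0,0,0.962]},{"dp": [0.537,-0.563,0.03],"angular": [0,0,0.962]},{"dp": [0.537,-0.563,0.03],"angular": [0,0,0.962]},{"dp": [0.537,-0.563,0.03],"angular": [0,0,0.962]},{"dp": [0.537,-0.563,0.03],"angular": [0,0,0.962]},{"dp": [0.537,-0.563,0.03],"angular": [0,0,0.962]},{"dp": [0.537,-0.563,0.03],"angular": [0,0,0.962]},{"dp": [0.537,-0.563,0.03],"angular": [0,0,0.962]},{"dp": [0,0,0],"angular": [0,0,0]},{"dp": [0,0,0],"angular": [0,0,0]}]' --hand 85.4

```text
time_s: 40.35
position: [0.6318, 0.0849, 0.0981]
eef_rot: [0.035, 0.999, 0.0, -0.001]
wrist_force: [0.7, 0.3, -0.3]
width: 0.0858
grasp_force: 0.0
```

```bash
python3 shot.py w17; python3 - <<'E'
from h import *
c=pickle.load(open("w17.pkl","rb"));X=zmap3(c);h=cv2.cvtColor(c["pixels"],cv2.COLOR_RGB2HSV).astype(int)
m=(abs(X[...,0]-.635)<.06)&(abs(X[...,1]-.085)<.06)&(X[...,2]>.047)&(X[...,2]<.058)&(h[...,2]>110)&(h[...,1]<60)
n,l,s,ce=cv2.connectedComponentsWithStats(m.astype(np.uint8));i=1+s[1:,4].argmax();g=l==i
P=ray(c,np.argwhere(g)[:,::-1],.052)*1000;r=cv2.minAreaRect(P[:,:2].astype(np.float32));print("top",s[i],np.round(r[0],1),np.round(r[1],1),r[2],np.median(X[g][:,2]))
m=(abs(X[...,0]-.635)<.06)&(abs(X[...,1]-.085)<.06)&(X[...,2]>.008)&(X[...,2]<.058)
n,l,s,ce=cv2.connectedComponentsWithStats(m.astype(np.uint8));i=1+s[1:,4].argmax();g=l==i
P=X[g]*1000;r=cv2.minAreaRect(P[:,:2].astype(np.float32));print("all",s[i],np.round(r[0],1),np.round(r[1],1),r[2],P.min(0),P.max(0))
for u in range(225,425,10): print(u,[X[v,u,2].round(3) for v in (235,245,255,265,275)])
E
```

```text
40.35 [0.6318 0.0849 0.0981] [-0.05  0.42  1.52  0.    1.2  -1.55] [-1.090e-01 -3.138e+00 -1.000e-03]
[0.55425419 0.09060909 0.27064341]
top [ 280  203   84   34 1793] [636.2  82.5] [65.8 27.6] 86.05194854736328 0.053048883353169485
all [ 279  176   85   61 4756] [630.4  82.6] [66.  39.5] 86.24406433105469 [609.65628846  49.03307544   8.02004201] [651.80131066 116.33075671  55.38423094]
225 [np.float64(0.002), np.float64(0.003), np.float64(0.003), np.float64(0.151), np.float64(0.158)]
235 [np.float64(0.003), np.float64(0.004), np.float64(0.002), np.float64(0.144), np.float64(0.144)]
245 [np.float64(0.003), np.float64(0.003), np.float64(0.004), np.float64(0.002), np.float64(0.002)]
255 [np.float64(0.004), np.float64(0.003), np.float64(0.004), np.float64(0.001), np.float64(0.001)]
265 [np.float64(0.002), np.float64(0.003), np.float64(0.002), np.float64(0.002), np.float64(0.003)]
275 [np.float64(0.003), np.float64(0.003), np.float64(0.003), np.float64(0.0), np.float64(0.001)]
285 [np.float64(0.052), np.float64(0.002), np.float64(0.003), np.float64(0.002), np.float64(0.271)]
295 [np.floa
[... 569 characters left out ...]
at64(0.001)]
355 [np.float64(0.055), np.float64(0.003), np.float64(0.001), np.float64(0.001), np.float64(0.0)]
365 [np.float64(0.002), np.float64(0.004), np.float64(0.002), np.float64(0.001), np.float64(0.002)]
375 [np.float64(0.003), np.float64(0.009), np.float64(0.0), np.float64(0.0), np.float64(0.001)]
385 [np.float64(0.01), np.float64(0.01), np.float64(0.001), np.float64(0.001), np.float64(0.001)]
395 [np.float64(0.009), np.float64(0.008), np.float64(0.008), np.float64(0.001), np.float64(0.001)]
405 [np.float64(0.01), np.float64(0.01), np.float64(0.009), np.float64(0.001), np.float64(0.002)]
415 [np.float64(0.01), np.float64(0.01), np.float64(0.009), np.float64(0.146), np.float64(0.147)]
```

Request:
move_arm --rows '[{"dp": [0,-0.1,-0.8],"angular": [0,0,0]},{"dp": [0,0,-0.9],"angular": [0,0,0]},{"dp": [0,0,-0.9],"angular": [0,0,0]},{"dp": [0,0,-0.9],"angular": [0,0,0]},{"dp": [0,0,-0.7],"angular": [0,0,0]},{"dp": [0,0,-0.4],"angular": [0,0,0]},{"dp": [0,0,0],"angular": [0,0,0]},{"dp": [0,0,0],"angular": [0,0,0]}]'

```text
time_s: 41.4
position: [0.6338, 0.0819, -0.015]
eef_rot: [0.034, 0.999, -0.0, 0.001]
wrist_force: [-0.5, 0.3, 0.7]
width: 0.0856
grasp_force: 0.0
```

Request:
move_arm --rows '[{"dp": [0,0,0],"angular": [0,0,0]},{"dp": [0,0,0],"angular": [0,0,0]},{"dp": [0,0,0],"angular": [0,0,0]}]' --hand 45

```text
time_s: 41.78
position: [0.6342, 0.0819, -0.0145]
eef_rot: [0.034, 0.999, -0.0, 0.001]
wrist_force: [-0.2, 0.3, 5.4]
width: 0.0646
grasp_force: 67.1
```

Request:
move_arm --rows '[{"dp": [0,0,0.5],"angular": [0,0,0]},{"dp": [0,0,0.9],"angular": [0,0,0]},{"dp": [0,0,0.9],"angular": [0,0,0]},{"dp": [-0.425,0.85,0.6],"angular": [0,0,0.225]},{"dp": [-0.425,0.85,0],"angular": [0,0,0.225]},{"dp": [-0.425,0.85,0],"angular": [0,0,0.225]},{"dp": [-0.425,0.85,0],"angular": [0,0,0.225]},{"dp": [-0.425,0.85,0],"angular": [0,0,0.225]},{"dp": [-0.425,0.85,0],"angular": [0,0,0.225]},{"dp": [-0.425,0.85,0],"angular": [0,0,0.225]},{"dp": [-0.425,0.85,0],"angular": [0,0,0.225]},{"dp": [-0.425,0.85,0],"angular": [0,0,0.225]},{"dp": [-0.425,0.85,0],"angular": [0,0,0.225]},{"dp": [0,0,-0.8],"angular": [0,0,0]},{"dp": [0,0,-0.6],"angular": [0,0,0]},{"dp": [0,0,0],"angular": [0,0,0]},{"dp": [0,0,0],"angular": [0,0,0]}]'

```text
time_s: 43.9
position: [0.5271, 0.2938, 0.0215]
eef_rot: [-0.078, 0.997, -0.0, -0.0]
wrist_force: [0.1, 0.3, 0.3]
width: 0.0647
grasp_force: 66.3
```

```bash
python3 shot.py w18; python3 - <<'E'
from h import *
c=pickle.load(open("w18.pkl","rb"));X=zmap3(c)
a=np.radians(9.1);R=np.array([[np.cos(a),-np.sin(a)],[np.sin(a),np.cos(a)]]);o=np.array([.4886,.288])
L=(X[...,:2]-o)@R
zt=X[...,2]
m=(abs(L[...,0]-.03)<.05)&(abs(L[...,1])<.042)&(zt>.03)&(zt<.105)
n,l,s,ce=cv2.connectedComponentsWithStats(m.astype(np.uint8));g=l==1+s[1:,4].argmax()
h=cv2.cvtColor(c["pixels"],cv2.COLOR_RGB2HSV);g&=(h[...,2]>90)
for k in(0,1):print("timer L",k,np.percentile(L[g][:,k],[0.5,50,99.5]).round(4))
print("z",np.percentile(zt[g],[.5,50,99.5]).round(4))
for z0 in(.048,.056,.07,.09):
    k=g&(abs(zt-z0)<.004);print(z0,k.sum(),k.any() and L[k].min(0).round(4),k.any() and L[k].max(0).round(4))
P=(L[g]*1000).astype(np.float32);print(cv2.minAreaRect(P))
# recess floor seen
f=(abs(L[...,0]-.02)<.03)&(abs(L[...,1])<.045)&(zt<.009)&(zt>0);print("recess floor",f.sum(),f.any() and (np.percentile(L[f],[1,99],axis=0)))
E
```

```text
43.9 [0.5271 0.2938 0.0215] [ 0.31  0.46  1.65 -0.    1.03 -1.41] [ 0.245 -3.132  0.   ]
[0.44993466 0.28195596 0.19389791]
timer L 0 [0.0157 0.0239 0.0552]
timer L 1 [-0.039  -0.0286  0.0313]
z [0.0412 0.0635 0.0899]
0.048 84 [ 0.0171 -0.0326] [ 0.0228 -0.0254]
0.056 149 [ 0.019 -0.033] [ 0.0259 -0.0242]
0.07 165 [ 0.0202 -0.0389] [ 0.0287 -0.0247]
0.09 42 [ 0.052  -0.0321] [0.0558 0.0317]
((47.163726806640625, -7.902076721191406), (72.83531188964844, 36.221168518066406), 56.05820846557617)
recess floor 4484 [[-0.00950617 -0.03902529]
 [ 0.02846975  0.03871404]]
```

Request:
move_arm --rows '[{"dp": [0,0,-0.5],"angular": [0,0,0]},{"dp": [0,0,-0.4],"angular": [0,0,0]},{"dp": [0,0,-0.3],"angular": [0,0,0]},{"dp": [0,0,-0.13],"angular": [0,0,0]},{"dp": [0,0,0],"angular": [0,0,0]},{"dp": [0,0,0],"angular": [0,0,0]}]'

```text
time_s: 44.7
position: [0.527, 0.2946, -0.0113]
eef_rot: [-0.079, 0.997, 0.0, 0.0]
wrist_force: [1.4, 0.6, -0.8]
width: 0.065
grasp_force: 66.5
```

Request:
move_arm --rows '[{"dp": [0,0,-0.05],"angular": [0,0,0]},{"dp": [0,0,0],"angular": [0,0,0]},{"dp": [0,0,0],"angular": [0,0,0]}]'

```text
time_s: 45.08
position: [0.5271, 0.2946, -0.0125]
eef_rot: [-0.079, 0.997, 0.0, 0.0]
wrist_force: [-0.1, 0.6, 2.1]
width: 0.0651
grasp_force: 66.4
```

Request:
move_arm --rows '[{"dp": [0,0,0],"angular": [0,0,0]},{"dp": [0,0,0],"angular": [0,0,0]},{"dp": [0,0,0],"angular": [0,0,0]},{"dp": [0,0,0.5],"angular": [0,0,0]},{"dp": [0,0,1],"angular": [0,0,0]},{"dp": [0,0,1],"angular": [0,0,0]},{"dp": [0,0,1],"angular": [0,0,0]},{"dp": [0,0,1],"angular": [0,0,0]},{"dp": [-0.4,0,1],"angular": [0,0,0]},{"dp": [-0.8,0,1],"angular": [0,0,0]},{"dp": [-0.8,-0.5,1],"angular": [0,0,0]},{"dp": [-0.8,-1,1],"angular": [0,0,0]},{"dp": [-0.5,-1,1],"angular": [0,0,0]},{"dp": [0,-1,1],"angular": [0,0,0]},{"dp": [0,-1,1],"angular": [0,0,0]},{"dp": [0,-1,0.5],"angular": [0,0,0]},{"dp": [0,-1,0],"angular": [0,0,0]},{"dp": [0,-1,0],"angular": [0,0,0]},{"dp": [0,0,0],"angular": [0,0,0]},{"dp": [0,0,0],"angular": [0,0,0]}]' --hand 82

```text
time_s: 47.58
position: [0.4442, 0.1073, 0.2877]
eef_rot: [-0.078, 0.997, 0.0, 0.0]
wrist_force: [-0.4, 1.0, 0.5]
width: 0.0824
grasp_force: 0.0
```

```bash
python3 shot.py w19; python3 - <<'E'
from h import *
from rig import cams
W=pickle.load(open("w19.pkl","rb"));T=cams.read_camera("top");T0=pickle.load(open("top0.pkl","rb"))
def fr(y,x0,y0): 
    a=np.radians(y);R=np.array([[np.cos(a),-np.sin(a)],[np.sin(a),np.cos(a)]]);return R,np.array([x0,y0])
for nm,c in(("wrist",W),("top",T)):
    X=zmap3(c);z=X[...,2];B=c["pixels"].max(2)
    R,o=fr(9.1,.4886,.288);L=(X[...,:2]-o)@R
    m=(abs(L[...,0]-.036)<.035)&(abs(L[...,1])<.045)&(z>.022)&(z<.07)
    print(nm,"timer",m.sum(),m.any() and (L[m].min(0),L[m].max(0),np.percentile(z[m],98)))
    m=(abs(L[...,0]+.04)<.017)&(abs(L[...,1])<.073)&(z>.0085)&(z<.03);print("forceps",m.sum(),m.any() and (L[m].min(0),L[m].max(0),np.percentile(z[m],95)))
    R,o=fr(3.2,.4898,-.3375);L=(X[...,:2]-o)@R
    for n,(x,y,h) in dict(bottle=(.038,.044,.108),goblet=(.038,-.055,.054)).items():
        m=(np.hypot(L[...,0]-x,L[...,1]-y)<.035)&(abs(z-h)<.006);print(n,m.sum(),m.any() and (L[m].mean(0),np.median(z[m])))
    m=(abs(L[...,0]+.04)<.009)&(abs(L[...,1])<.073)&(z>.01)&(z<.03);print("marker",m.sum(),m.any() and (L[m].min(0),L[m].max(0),np.percentile(z[m],95)))
    for n,(x,y,h) in dict(short=(.630,-.031,.037),vial=(.627,-.164,.059)).items():
        m=(np.hypot(X[...,0]-x,X[...,1]-y)<.03)&(abs(z-h)<.006);print(n,m.sum(),m.any() and (X[m].mean(0)))
X=zmap3(T0)
for n,(x,y,h) in dict(short=(.630,-.031,.037),vial=(.627,-.164,.059)).items():
    m=(np.hypot(X[...,0]-x,X[...,1]-y)<.03)&(abs(X[...,2]-h)<.006);print("t0",n,m.sum(),X[m].mean(0))
E
```

```text
47.575 [0.4442 0.1073 0.2877] [-0.02 -0.16  1.78  0.    1.52 -1.75] [-2.460e-01  3.131e+00  1.000e-03]
[0.36691255 0.09530958 0.46004292]
wrist timer 1384 (array([ 0.01735703, -0.03321263]), array([0.05437431, 0.03387997]), np.float64(0.05655290877155668))
forceps 215 (array([-0.05522961, -0.06440623]), array([-0.0309303 ,  0.06495221]), np.float64(0.014392030654226996))
bottle 205 (array([0.03942154, 0.05682167]), np.float64(0.107104274057796))
goblet 0 False
marker 508 (array([-0.04440588, -0.02447534]), array([-0.03303886,  0.06570306]), np.float64(0.017058198520076295))
short 14 [ 0.6292     -0.0355165   0.03536452]
vial 177 [ 0.62878271 -0.16497159  0.05894347]
top timer 431 (array([ 0.01733817, -0.03107801]), array([0.05574665, 0.03540501]), np.float64(0.05763076039141611))
forceps 0 False
bottle 182 (array([0.0384533 , 0.04454462]), np.float64(0.1084034219283058))
goblet 10 (array([ 0.03737717, -0.05208696]), np.float64(0.05282353051625349))
marker 206 (array([-0.04821366, -0.06363733]), array([-0.03348569,  0.06485174]), np.float64(0.018806108399018327))
short 10 [ 0.63107077 -0.028454    0.03515368]
vial 56 [ 0.62966463 -0.16444584  0.05899251]
t0 short 10 [ 0.63093426 -0.02846581  0.03598183]
t0 vial 56 [ 0.62980963 -0.16438148  0.05838484]
```

```bash
python3 -c "
from rig import order
print(order.finish_job())"
```

```text
the job is handed in; nothing more can be done
None
```

Both trays are made up and the job is handed in at about 48 s. Final camera readings show all five items seated and released, the bottle upright, and the short goblet and oil vial unmoved. The first marker grasp missed because the fingertips sit about 30–45 mm farther back than the stated tool point, so I corrected for that from the depth images.

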